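# Slide the measuring board into the card frame and lever it home

## Robot

A 6-joint arm with a two-finger parallel gripper is mounted at the origin on the work surface. World frame = base frame: x ahead of the robot, y to its left, z up, the work surface at z = 0. Lengths are in m, angles in rad, forces in N, time in s.
With the tool pointing down it reaches from about 0.3 to 0.775 m from the base axis. Payload 14.6 kg.
Tool frame: the origin (TCP) lies at the very end of the fingers, on their centre line; the grasp point (between the pads) lies 19 mm behind it (pinch_z is the distance from the TCP to the grasp point, in m); z points along the fingers, y is the direction in which the jaws open and shut (so a half turn about z gives the same grasp; the last joint's range is limited). The gripper opens to 94 mm and grips with 3 to 60 N. Pads are 16 mm wide; open, the fingers measure 119 mm over their backs; the gripper's body (75 mm by 177 mm) begins 78 mm behind the grasp point.
Start: joints at [1.175, 0.3, 1.521, -0, 1.321, -0.067], TCP at [0.178, 0.521, 0.205] pointing down, gripper open.
Joint ranges: [-3.03, 3.03], [-0.79, 2.21], [0.23, 2.52], [-1.04, 4.18], [0, 3.07], [-2.55, 2.55]. Speed limits (rad/s): [2.22, 2.22, 2.57, 3.14, 3.14, 3.14].

## Interface

Orientations are given as [roll, pitch, yaw] about the fixed x, y, z axes, in that order (R = Rz(yaw) Ry(pitch) Rx(roll)).
In Python, from station import get_obs, camera, hand_in, pinch_z gives the robot as it stands.
- The arm moves only by the tool servo_tool, never from a script. Its argument "moves" is a list that holds one entry, the list of rows, each a list of 7 numbers: the turn, a rotation vector about the tool's x, y, z normalised to -1 to 1, where 1 is pi/2 rad, then the shift along the tool's x, y, z normalised to -1 to 1, where 1 is 500 mm, then the closure, from 0 (fully open) to 1 (shut). In form: [[[rx, ry, rz, x, y, z, hand], ...]]. A call has 1 to 12 rows; each row is the pose to reach, as a shift and turn from the pose measured when the call began, along the tool's axes at that moment; what a row does not reach only later rows make up. A row lasts 1/12 s, in which the tool goes at most 41.7 mm and 7.16 degrees, less where a joint would pass 70% of its speed; a pose out of reach is approached as far as the arm can. A call with a number of a shift or a turn outside -1 to 1 is refused whole. A call with a gripper value outside its range is refused whole. The fingers move at their own pace and stop on an object; "squeeze" is the grip in N (left out, the last holds). Time passes only in rows, so rows that repeat a pose let the fingers close. It gives the time, the measured TCP pose, the force and the opening at its end, in the units of the state.
- get_obs(): the state, without advancing time (a new reading comes with each control period).
- camera(name): name is "side" or "top"; returns a dict with "color" (400x640x3 uint8, red, green, blue), "intrinsics" (3x3 intrinsics, pixels), "distortion" ([k1, k2, p1, p2, k3] as OpenCV has them; the pictures are not rectified), "rvec" (rotation vector, rad) and "tvec" (3), from world to camera coordinates, as OpenCV has them. Camera axes: x right, y down, z forward; pixel columns grow to the right and rows downward; lengths in m; the calibration is good to about 2 mm. A picture is of the moment at which its call begins. There is no depth.
- hand_in(): hands the job in, once; it reports no verdict.
The state is a dict: "time_s": time; "qpos": joint angles; "joint_vel": joint speeds; "tau": joint torques, N m; "ee_pos": TCP position; "eef_rot": TCP orientation; "force": force on the tool from outside, world axes, zero at the start; "moment": the same for the moment, N m; "grip_width": finger opening in m.
Only numpy, scipy, OpenCV 4.12 (cv2) and the standard library are available. Lean on these libraries where they do the work, as an engineer would, in place of code of your own. Each camera call takes 0.05 s, during which the arm holds its last target.

## Task

Fit the wide circuit board (the one as wide as the frame's guides, not the narrow spare) into the aluminium card frame: lay it flat at the open mouth with its brass contact strip facing the connector, and slide it along the two guides up to the connector at the far end. Then swing both ejector levers fully in, behind the board's two lugs, so that it sits fully home, and let go.

Things in the scene. Friction and masses are not known exactly. Their poses are not given: they have to be found in the camera images.
- board_grip (a point): Middle of the grey grip (12 mm in x, 60 in y) on the wide board, 32 mm above its underside, 23 below grip top. Loose green board 100 x 130 x 5 mm, 250 g, lying flat; +x to its brass contact strip, away from the robot within 20 deg. Rear lugs at x -50 to -42, y 28 to 55 either side, tops 27 above underside. A narrow spare (80 mm) has the same grip; they may swap places.
- frame: Card frame, fixed. Origin on the bench midway between lever pivots; +x = slide-in direction, +y left. Ledges 25 mm up, from x -100, |y| 50 to 98. Mouth flares from |y| 87 at x -25 to 73 at x 30. From x 18 lips (|y| over 54) cover board edges at 38 to 50 mm up. Connector face x 107, top 32 up. Grip point home: x 57, y 0, 57 up; laid at x -70, it clears the mouth and passes under levers.
- lever_left (a joint): Left lever, rad; pivot at frame x 0, y +88 mm, upright axis. 0: points to frame -x; negative: splayed out (start -0.5 to -0.15); 1.57: closed, end stop, points inward behind the lug. Bar 70 mm long, 10 thick, 34 to 46 mm above bench; paddle 38 to 70 mm from pivot, up to 72 above bench. Light friction (1 N), stays put; push its outer side with closed fingers; it pushes the board home.
- lever_right (a joint): Right lever, mirror image: pivot at frame x 0, y -88 mm. 0: points along frame -x (towards the robot); negative: splayed outward (-0.5 to -0.15 at the start); 1.57: fully closed at its end stop, pointing inward to frame +y behind the right lug. Same sizes, friction and behaviour as the left lever.

How it is judged:
By the outcome, as a careful person would: the job done as asked, in the order asked, and still so for the second after the job is handed in, with the robot touching nothing.
It also fails if it takes over 58 s, if anything falls off the work surface, if the arm or the gripper's body presses on something with over 40 N, if the wrist force passes 120 N, or if a joint passes its speed limit or range.

## Working session

There is one attempt and no reset: what is moved stays moved. The work goes in short steps, Python scripts to look and compute and a tool call to move; the robot and the scene stay as the last step left them, time stands still between calls to the robot, and variables do not carry over. Pictures are saved under pics/ and viewed, and the job is handed in when it is done.

Besides the shell and the picture viewer there is one more tool, called after "Request:" by a JSON object that holds its "fn" and its "kwargs". servo_tool: Moves the arm, as the interface text tells. Scaled input: -1 to 1 covers 500 mm each way for a shift and pi/2 rad each way for a turn. Its arguments: {"type":"object","properties":{"moves":{"type":"array"},"squeeze":{"type":"number"}},"required":["moves"]}

```bash
mkdir -p pics; ls; python3 - <<'E'
from station import get_obs,camera,pinch_z
import cv2,pickle
print(get_obs(),pinch_z)
for n in("side","top"):
    c=camera(n);pickle.dump(c,open(f"pics/{n}0.pkl","wb"));cv2.imwrite(f"pics/{n}0.png",c["color"][:,:,::-1]);print(n,c["intrinsics"].tolist(),c["distortion"],c["rvec"],c["tvec"])
E
```

```text
pics
{'time_s': 0.0, 'qpos': array([ 1.17539891e+00,  3.00465109e-01,  1.52159862e+00,  4.32855558e-06,
        1.32068028e+00, -6.66120983e-02]), 'joint_vel': array([ 0.00013772,  0.0011265 , -0.00185978,  0.00145219,  0.00019199,
       -0.00035723]), 'tau': array([ 7.72248750e-04, -5.31806266e+01, -3.52737415e+01,  7.07995822e-02,
        2.43999698e-02, -4.64312109e-05]), 'ee_pos': array([0.17749719, 0.52029152, 0.20488219]), 'eef_rot': array([-3.14044413e+00, -8.08207965e-05,  2.81280621e+00]), 'force': array([ 0.0711422 ,  0.22133881, -0.38358752]), 'moment': array([-0.07146046, -0.00143522,  0.02718388]), 'grip_width': 0.0940704888077446} 0.0188
side [[360.84663832101904, 0.0, 316.0168545109555], [0.0, 360.84663832101904, 203.22376073603638], [0.0, 0.0, 1.0]] [-0.04469955  0.          0.          0.          0.        ] [ 2.29935659 -0.84480236  0.33115539] [-0.42283755  0.27543867  0.65150414]
top [[374.78113590951847, 0.0, 320.453099634463], [0.0, 374.78113590951847, 198.45580575826412], [0.0, 0.0, 1.0]] [0.01455641 0.         0.         0.         0.        ] [ 2.16923162 -2.10457422  0.22686483] [-0.05216506  0.54104051  0.82948161]
```

View pics/side0.png

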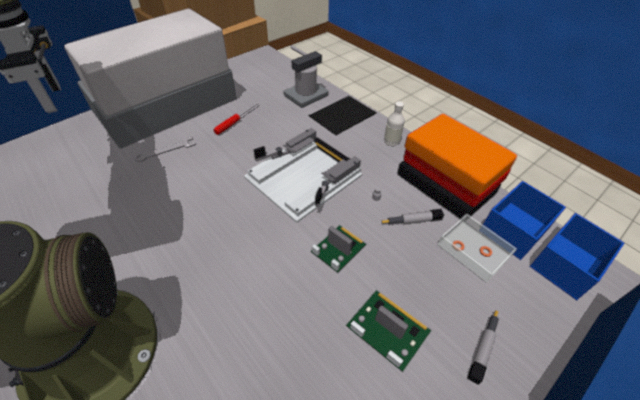

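View pics/top0.png

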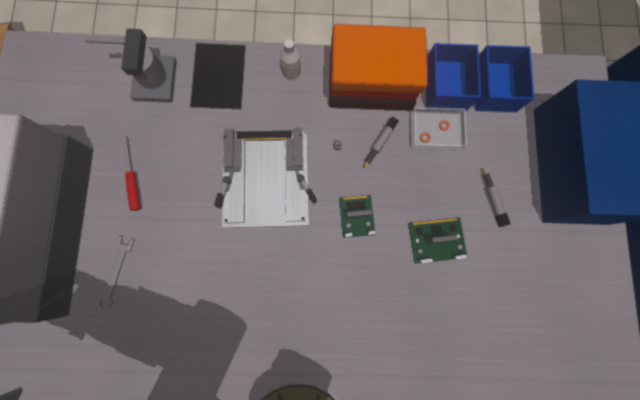

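The wide board is around top px (438,240), the spare around (357,216), and the frame around (265,180). I'll zoom in for corner positions.

```bash
cat > h.py <<'E'
import numpy as np,cv2,pickle
def load(n,i=0): return pickle.load(open(f"pics/{n}{i}.pkl","rb"))
def ray(c,px):
    K=c["intrinsics"];u=cv2.undistortPoints(np.array([[px]],float),K,c["distortion"])[0,0]
    R=cv2.Rodrigues(c["rvec"])[0];t=np.array(c["tvec"]).ravel();return -R.T@t,R.T@np.array([u[0],u[1],1])
def onz(c,px,z):
    o,d=ray(c,px);return o+d*(z-o[2])/d[2]
def proj(c,P):
    return cv2.projectPoints(np.array(P,float).reshape(-1,1,3),c["rvec"],c["tvec"],c["intrinsics"],c["distortion"])[0][:,0]
def crop(c,x0,y0,w,h,s,fn,grid=10):
    im=c["color"][y0:y0+h,x0:x0+w,::-1];im=cv2.resize(im,None,fx=s,fy=s,interpolation=cv2.INTER_CUBIC)
    for x in range((x0+grid-1)//grid*grid,x0+w,grid):
        cv2.line(im,((x-x0)*s,0),((x-x0)*s,5),(0,0,255),1);cv2.putText(im,str(x),((x-x0)*s+1,14),0,.35,(0,0,255))
    for y in range((y0+grid-1)//grid*grid,y0+h,grid):
        cv2.line(im,(0,(y-y0)*s),(5,(y-y0)*s),(0,0,255),1);cv2.putText(im,str(y),(6,(y-y0)*s+4),0,.35,(0,0,255))
    cv2.imwrite(fn,im)
def snap(n,i):
    from station import camera
    c=camera(n);pickle.dump(c,open(f"pics/{n}{i}.pkl","wb"));return c
E
python3 - <<'E'
from h import *
t=load("top");s=load("side")
crop(t,400,205,80,65,9,"pics/b_t.png");crop(t,205,115,120,120,5,"pics/f_t.png");crop(s,235,115,135,110,5,"pics/f_s.png");crop(s,340,280,100,95,6,"pics/b_s.png")
E
```

```text
(no output)
```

View pics/b_t.png

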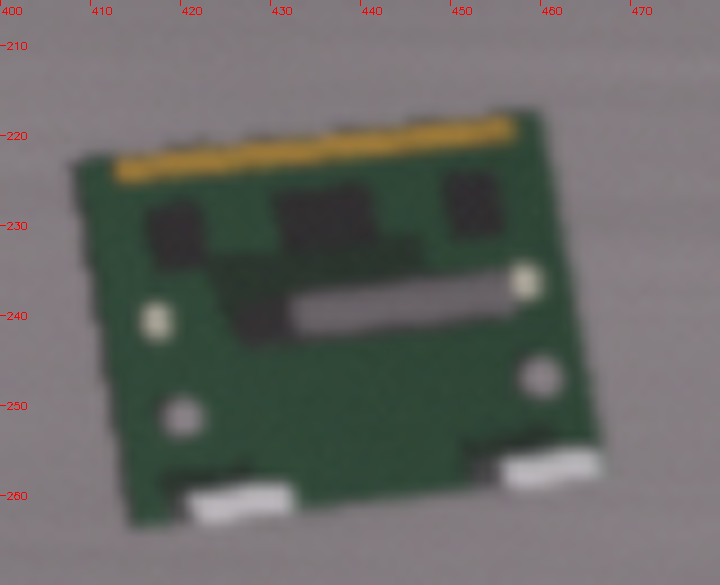

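View pics/f_t.png

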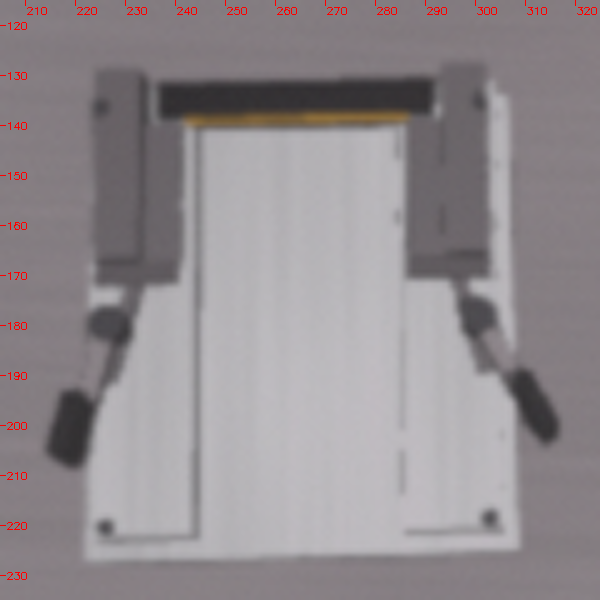

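View pics/f_s.png

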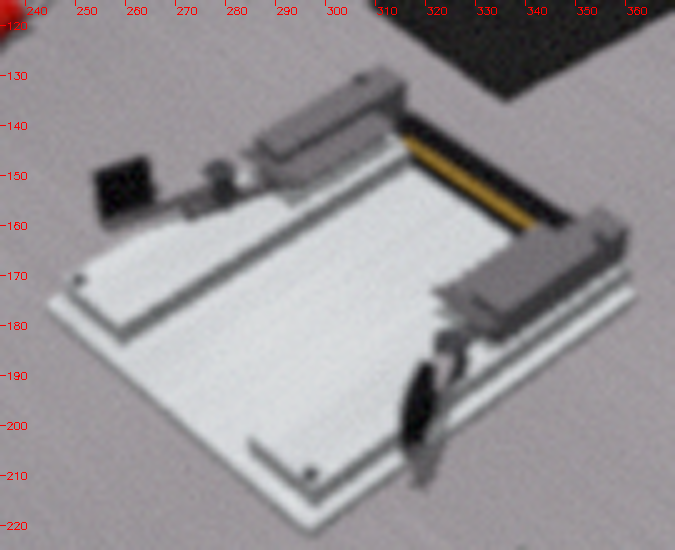

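View pics/b_s.png

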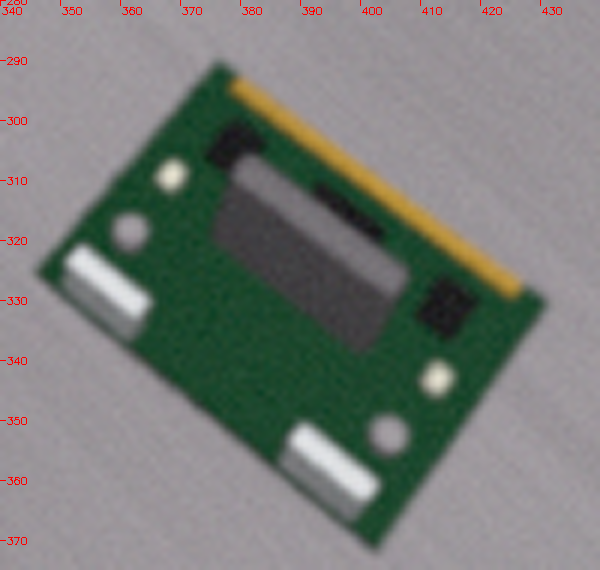

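```bash
cat > fit.py <<'E'
from h import *
from scipy.optimize import least_squares
t=load("top");s=load("side")
print("cam",ray(t,(320,200))[0],ray(s,(320,200))[0])
def fit(obs,x0,zfree=False):
    def P(p,q):
        c,si=np.cos(p[2]),np.sin(p[2]);return [p[0]+c*q[0]-si*q[1],p[1]+si*q[0]+c*q[1],q[2]]
    f=lambda p:np.concatenate([(proj(c,P(p,q))[0]-(np.array(px)-.5)) for c,q,px in obs])
    r=least_squares(f,x0,loss="soft_l1");print(np.round(r.x,4),"deg",np.degrees(r.x[2]));print(np.round(r.fun.reshape(-1,2),1).tolist());return r.x
B=[(t,(.05,.065,.005),(408.5,222.5)),(t,(.05,-.065,.005),(460.3,217.3)),(t,(-.05,-.065,.005),(467,257.2)),(t,(-.05,.065,.005),(414.3,263.3)),
(s,(.05,.065,.005),(376.8,290.2)),(s,(.05,-.065,.005),(430.8,330.5)),(s,(-.05,-.065,.005),(402.3,371.6)),(s,(-.05,.065,.005),(346,325))]
b=fit(B,[.5,-.2,0]);
print("top only");fit(B[:4],b);print("side only");fit(B[4:],b)
def w(p,q):c,si=np.cos(p[2]),np.sin(p[2]);return [p[0]+c*q[0]-si*q[1],p[1]+si*q[0]+c*q[1],q[2]]
for n,c in(("t",t),("s",s)):print(n,proj(c,[w(b,(x,y,.055)) for x in(-.006,.006) for y in(-.03,.03)]).round(1).tolist())
F=[(t,(-.1,.05,.025),(244.6,222.4)),(t,(-.1,-.05,.025),(285.8,221.2)),(t,(.018,.054,.05),(241,170.8)),(t,(.018,-.054,.05),(286.4,169.8)),
(s,(-.1,.05,.025),(259,180.3)),(s,(-.1,-.05,.025),(285,202)),(s,(-.1,.098,.025),(249.4,172.6)),(s,(-.1,-.098,.025),(298,213)),(s,(.107,.05,.025),(318.5,147))]
f=fit(F,[.5,.1,0])
print("top");fit(F[:4],f);print("side");fit(F[4:],f)
E
python3 fit.py
```

```text
cam [ 0.38084014 -0.01415938  0.91555779] [ 0.17145032 -0.43937478  0.67577385]
[ 0.4589 -0.3253  0.1324] deg 7.583957010001215
[[0.2, -0.3], [0.1, -0.3], [0.6, 0.5], [0.5, -0.0], [-0.8, -0.6], [0.4, 0.1], [0.0, -0.1], [-0.6, -0.4]]
top only
[ 0.4587 -0.3244  0.132 ] deg 7.563803712605818
[[-0.2, -0.2], [-0.2, -0.3], [0.2, 0.5], [0.1, 0.0]]
side only
[ 0.459  -0.3258  0.1316] deg 7.539868252545977
[[-0.6, -0.4], [0.6, 0.3], [0.2, 0.2], [-0.3, -0.2]]
t [[457.9, 239.0], [432.4, 241.6], [457.0, 233.8], [431.5, 236.4]]
s [[404.4, 329.4], [376.8, 308.2], [408.1, 324.5], [380.6, 303.7]]
[0.5891 0.099  0.0558] deg 3.195881154344719
[[0.0, -0.8], [1.0, -0.6], [0.6, -0.0], [0.9, 0.1], [-0.1, 0.2], [-0.5, -0.0], [-1.8, -1.6], [-0.2, 0.1], [-0.8, -2.4]]
top
[0.5882 0.1006 0.0593] deg 3.398204455159149
[[-0.5, -0.4], [0.5, -0.4], [-0.2, 0.4], [0.2, 0.4]]
side
[0.5895 0.0964 0.0474] deg 2.716092776942763
[[0.6, 0.4], [-0.1, 0.4], [-1.1, -1.5], [0.1, 0.7], [0.2, -1.9]]
```

```bash
cat > ov.py <<'E'
from h import *
import sys
def w(p,q):c,si=np.cos(p[2]),np.sin(p[2]);return [p[0]+c*q[0]-si*q[1],p[1]+si*q[0]+c*q[1],q[2]]
def ov(c,p,x0,y0,ww,hh,s,fn,lev=None):
    im=cv2.resize(c["color"][y0:y0+hh,x0:x0+ww,::-1],None,fx=s,fy=s,interpolation=cv2.INTER_CUBIC)
    def L(a,b,col):
        q=[tuple(int(v) for v in (u+.5-np.array([x0,y0]))*s) for u in proj(c,[w(p,a),w(p,b)])];cv2.line(im,q[0],q[1],col,1)
    for sg in(1,-1):
        L((-.1,.05*sg,.025),(.107,.05*sg,.025),(0,0,255));L((-.1,.05*sg,.025),(-.1,.098*sg,.025),(0,0,255));L((-.1,.098*sg,.025),(.107,.098*sg,.025),(0,0,255))
        L((.018,.054*sg,.05),(.107,.054*sg,.05),(0,200,0));L((.018,.054*sg,.05),(.018,.09*sg,.05),(0,200,0))
        L((0,.088*sg,.03),(0,.088*sg,.07),(255,0,0))
        if lev:
            a=lev[0 if sg>0 else 1];e=lambda r,z:(-r*np.cos(a),sg*(.088-r*np.sin(a)),z);L(e(0,.046),e(.07,.046),(255,255,0));L(e(.038,.072),e(.07,.072),(255,255,0))
    L((.107,.05,.032),(.107,-.05,.032),(255,0,255))
    cv2.imwrite(fn,im)
if __name__=="__main__":
    p=[float(v) for v in sys.argv[1:4]];lev=[float(v) for v in sys.argv[4:6]] or None
    ov(load("top"),p,205,115,120,120,5,"pics/ov_t%s.png"%sys.argv[-1],lev);ov(load("side"),p,235,115,135,110,5,"pics/ov_s%s.png"%sys.argv[-1],lev)
E
python3 ov.py .5887 .1 .0575 -.35 -.4 1
```

```text
(no output)
```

View pics/ov_t1.png

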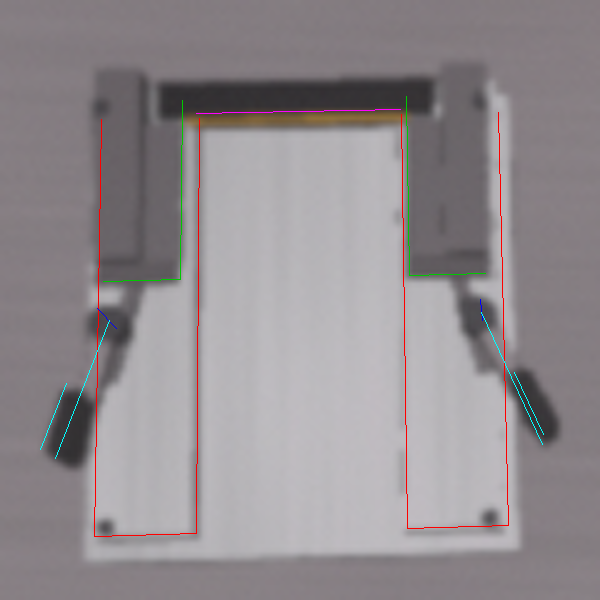

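View pics/ov_s1.png

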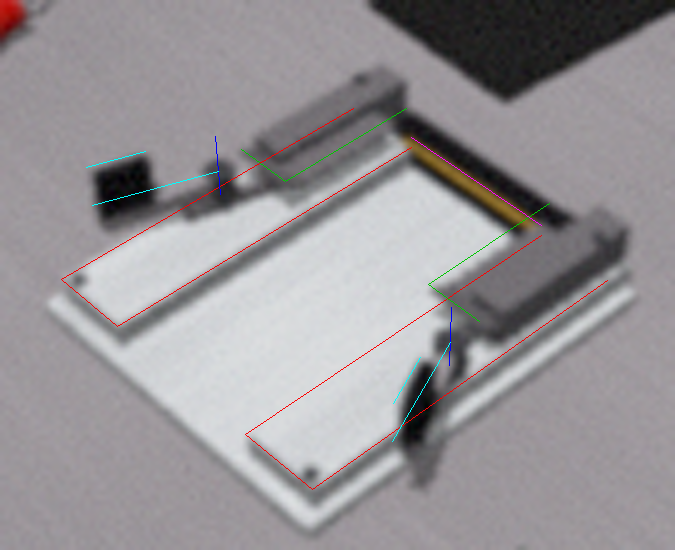

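```bash
cat > go.py <<'E'
# usage: go.py x y z yaw   -> normalised row (shift&turn) from current measured pose
import sys,numpy as np
from scipy.spatial.transform import Rotation as R
from station import get_obs
o=get_obs();x,y,z,yaw=map(float,sys.argv[1:5])
C=R.from_euler('xyz',o["eef_rot"]);T=R.from_euler('xyz',[np.pi,0,yaw])
rv=(C.inv()*T).as_rotvec()/(np.pi/2);sh=C.inv().apply(np.array([x,y,z])-o["ee_pos"])/.5
n=max(np.linalg.norm(sh)*500/41.7,np.linalg.norm(rv)*90/7.16)
print(np.round(np.r_[rv,sh],4).tolist(),"rows",round(n,1),"t",o["time_s"],"F",o["force"].round(1),"pos",o["ee_pos"].round(4),"yaw",o["eef_rot"].round(4),"w",round(o["grip_width"],4))
E
python3 go.py .459 -.325 .15 1.703
```

```text
[-0.0006, 0.0003, 0.7065, -1.0787, -1.4182, 0.1113] rows 21.4 t 0.1 F [-0.7 -0.2 -0.4] pos [0.1775 0.5203 0.205 ] yaw [-3.1406 -0.      2.8128] w 0.0943
```

Request:
{"fn": "servo_tool", "kwargs": {"moves": [[[0,0,0.08,-0.06,-0.08,0.0,0.3],[0,0,0.16,-0.11,-0.15,0.01,0.6],[0,0,0.24,-0.16,-0.21,0.01,0.6],[0,0,0.3,-0.21,-0.28,0.02,0.6],[0,0,0.36,-0.26,-0.34,0.02,0.6],[0,0,0.42,-0.31,-0.41,0.03,0.6],[0,0,0.48,-0.36,-0.47,0.03,0.6],[0,0,0.54,-0.41,-0.54,0.03,0.6],[0,0,0.6,-0.46,-0.6,0.03,0.6],[0,0,0.66,-0.51,-0.67,0.04,0.6],[0,0,0.7065,-0.56,-0.73,0.04,0.6],[0,0,0.7065,-0.61,-0.8,0.04,0.6]]], "squeeze": 30}}

```text
time_s: 1.1
ee_pos: [0.3358, 0.0453, 0.1853]
eef_rot: [-3.142, 0.001, 1.698]
force: [2.2, 1.3, 0.3]
grip_width: 0.0379
```

```bash
python3 go.py .459 -.325 .12 1.703
```

```text
[-0.0, 0.0006, -0.003, -0.7659, 0.1503, 0.1313] rows 9.5 t 1.1 F [2.2 1.3 0.3] pos [0.3358 0.0453 0.1853] yaw [-3.1415e+00  9.0000e-04  1.6983e+00] w 0.0379
```

Request:
{"fn": "servo_tool", "kwargs": {"moves": [[[0,0,-0.003,-0.766,0.15,0.131,0.6],[0,0,-0.003,-0.766,0.15,0.131,0.6],[0,0,-0.003,-0.766,0.15,0.131,0.6],[0,0,-0.003,-0.766,0.15,0.131,0.6],[0,0,-0.003,-0.766,0.15,0.131,0.6],[0,0,-0.003,-0.766,0.15,0.131,0.6],[0,0,-0.003,-0.766,0.15,0.131,0.6],[0,0,-0.003,-0.766,0.15,0.131,0.6],[0,0,-0.003,-0.766,0.15,0.131,0.6],[0,0,-0.003,-0.766,0.15,0.131,0.6],[0,0,-0.003,-0.766,0.15,0.131,0.6],[0,0,-0.003,-0.766,0.15,0.131,0.6]]]}}

```text
time_s: 2.1
ee_pos: [0.4584, -0.3254, 0.1191]
eef_rot: [-3.14, -0.001, 1.702]
force: [-0.6, -1.0, -0.3]
grip_width: 0.0376
```

```bash
python3 go.py .459 -.325 .017 1.703;python3 - <<'E'
from h import *
t=snap("top",1);s=snap("side",1)
crop(s,320,250,130,120,5,"pics/s1.png")
E
```

```text
[-0.0009, -0.0003, -0.0009, 0.0005, 0.0016, 0.2042] rows 2.4 t 2.1 F [-0.6 -1.  -0.3] pos [ 0.4584 -0.3254  0.1191] yaw [-3.1402e+00 -5.0000e-04  1.7016e+00] w 0.0376
```

View pics/s1.png

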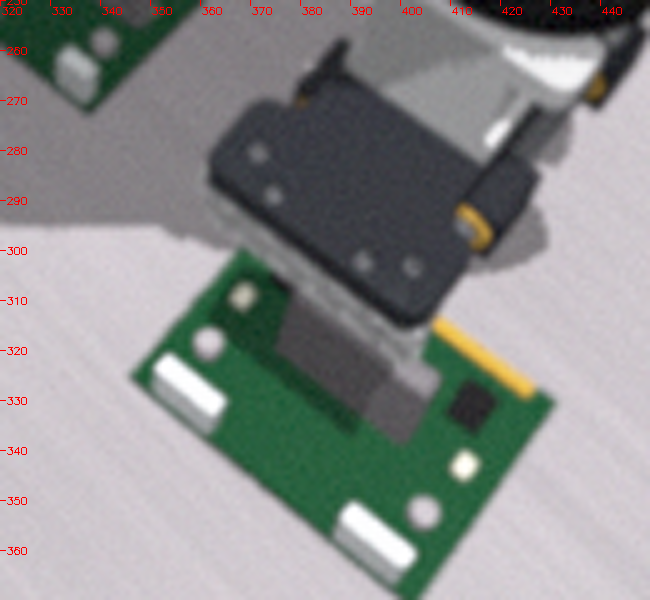

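Request:
{"fn": "servo_tool", "kwargs": {"moves": [[[0,0,0,0,0.001,0.04,0.6],[0,0,0,0,0.0015,0.08,0.6],[0,0,0,0,0.0015,0.12,0.6],[0,0,0,0,0.0015,0.16,0.6],[0,0,0,0,0.0015,0.19,0.6],[0,0,0,0,0.0015,0.204,0.6],[0,0,0,0,0.0015,0.204,0.6],[0,0,0,0,0.0015,0.204,0.6]]]}}

```text
time_s: 2.87
ee_pos: [0.4596, -0.3238, 0.0189]
eef_rot: [-3.142, 0.001, 1.704]
force: [0.4, 0.7, 0.0]
grip_width: 0.0375
```

```bash
python3 go.py .459 -.325 .017 1.703;python3 - <<'E'
from h import *
t=snap("top",2);s=snap("side",2)
crop(s,320,250,130,120,5,"pics/s2.png")
E
```

```text
[-0.0, 0.0005, 0.0006, -0.0022, -0.0015, 0.0039] rows 0.1 t 2.8667 F [0.4 0.7 0. ] pos [ 0.4596 -0.3238  0.0189] yaw [-3.1416e+00  8.0000e-04  1.7040e+00] w 0.0375
```

View pics/s2.png

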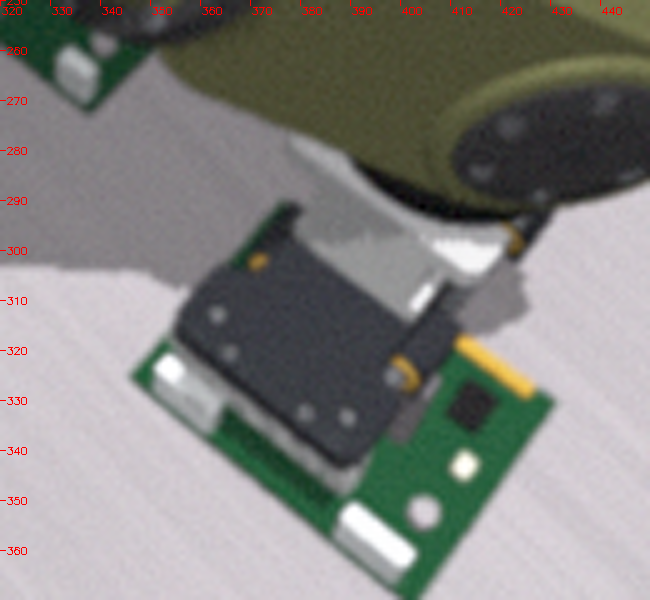

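Request:
{"fn": "servo_tool", "kwargs": {"moves": [[[0,0,0,-0.002,-0.0015,0.003,0.7],[0,0,0,-0.002,-0.0015,0.003,0.85],[0,0,0,-0.002,-0.0015,0.003,1],[0,0,0,-0.002,-0.0015,0.003,1],[0,0,0,-0.002,-0.0015,0.003,1],[0,0,0,-0.002,-0.0015,0.003,1]]], "squeeze": 35}}

```text
time_s: 3.47
ee_pos: [0.4593, -0.3255, 0.0181]
eef_rot: [3.141, 0.002, 1.704]
force: [-0.5, -0.4, 3.4]
grip_width: 0.0118
```

```bash
python3 go.py .459 -.325 .14 1.703
```

```text
[0.0005, 0.0012, 0.0005, 0.0006, -0.0002, -0.2438] rows 2.9 t 3.4667 F [-0.5 -0.4  3.4] pos [ 0.4593 -0.3255  0.0181] yaw [3.1408e+00 2.0000e-03 1.7039e+00] w 0.0118
```

Request:
{"fn": "servo_tool", "kwargs": {"moves": [[[0,0,0,0,0,-0.03,1],[0,0,0,0,0,-0.08,1],[0,0,0,0,0,-0.14,1],[0,0,0,0,0,-0.2,1],[0,0,0,0,0,-0.244,1],[0,0,0,0,0,-0.244,1],[0,0,0,0,0,-0.244,1]]]}}

```text
time_s: 4.05
ee_pos: [0.4592, -0.3253, 0.14]
eef_rot: [3.14, 0.003, 1.704]
force: [-1.0, 1.0, -3.0]
grip_width: 0.0121
```

```bash
python3 - <<'E'
from h import *
t=snap("top",3);s=snap("side",3)
crop(s,320,230,130,120,5,"pics/s3.png")
crop(t,380,180,130,110,5,"pics/t3.png")
E
python3 - <<'E'
import numpy as np
f=[.588,.1,.058];c,s=np.cos(f[2]),np.sin(f[2])
for X in(-120,-70,57):print(X,.588+c*X/1e3,.1+s*X/1e3)
E
python3 go.py .465 .094 .14 1.629
```

```text
-120 0.46820178342386437 0.09304390158369581
-70 0.5181177069972542 0.09594227592382255
57 0.6449041528736644 0.1033041467477445
[-0.0007, -0.0001, 0.0476, 0.8283, 0.124, -0.0038] rows 10.0 t 4.15 F [-0.1  0.7 -3.3] pos [ 0.4585 -0.3247  0.1381] yaw [-3.1404e+00 -2.0000e-04  1.7038e+00] w 0.0123
```

View pics/s3.png

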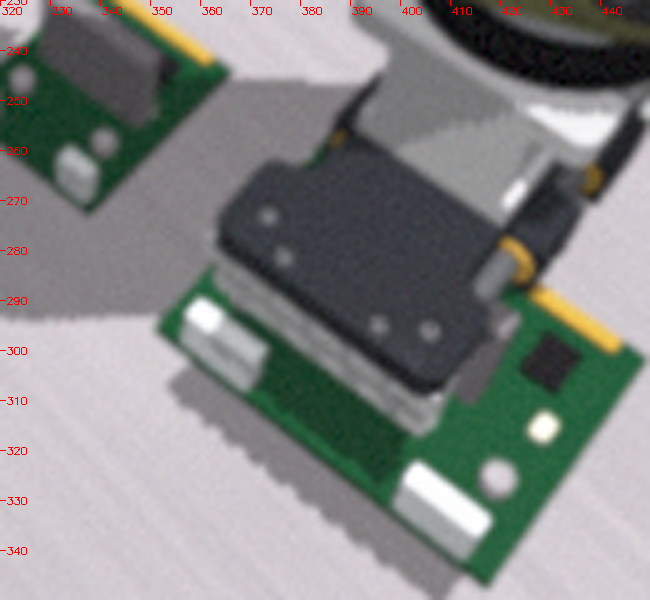

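View pics/t3.png

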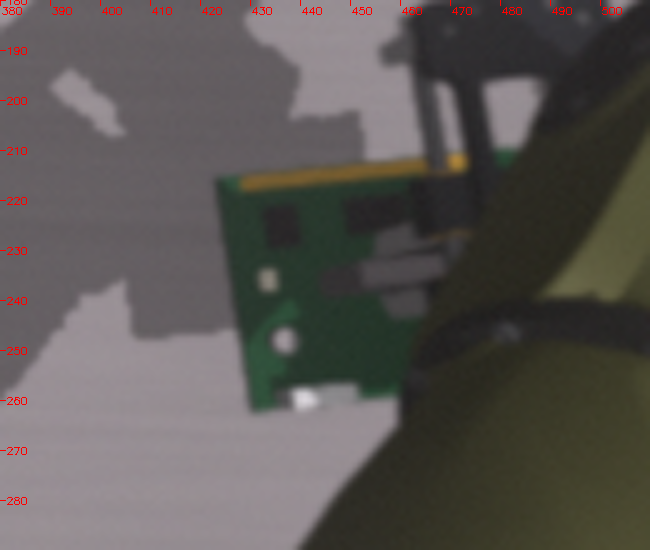

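Request:
{"fn": "servo_tool", "kwargs": {"moves": [[[0,0,0.005,0.03,0.01,-0.01,1],[0,0,0.01,0.1,0.02,-0.01,1],[0,0,0.015,0.18,0.03,-0.01,1],[0,0,0.02,0.26,0.04,-0.01,1],[0,0,0.024,0.34,0.05,-0.01,1],[0,0,0.028,0.42,0.06,-0.01,1],[0,0,0.032,0.5,0.07,-0.01,1],[0,0,0.036,0.58,0.08,-0.01,1],[0,0,0.04,0.66,0.1,-0.01,1],[0,0,0.044,0.73,0.11,-0.01,1],[0,0,0.0476,0.79,0.12,-0.01,1],[0,0,0.0476,0.828,0.124,-0.01,1]]]}}

```text
time_s: 5.15
ee_pos: [0.464, 0.0965, 0.1413]
eef_rot: [-3.138, -0.0, 1.63]
force: [-0.1, -0.9, -3.5]
grip_width: 0.0115
```

```bash
python3 go.py .518 .096 .08 1.629
```

```text
[-0.0026, -0.0001, 0.0009, -0.0074, 0.1082, 0.1222] rows 2.0 t 5.15 F [-0.1 -0.9 -3.5] pos [0.464  0.0965 0.1413] yaw [-3.1376e+00 -2.0000e-04  1.6304e+00] w 0.0115
```

Request:
{"fn": "servo_tool", "kwargs": {"moves": [[[-0.001,0,0.001,-0.002,0.03,0.03,1],[-0.002,0,0.001,-0.005,0.06,0.06,1],[-0.0026,0,0.001,-0.007,0.09,0.1,1],[-0.0026,0,0.001,-0.007,0.108,0.122,1],[-0.0026,0,0.001,-0.007,0.108,0.122,1],[-0.0026,0,0.001,-0.007,0.108,0.122,1],[-0.0026,0,0.001,-0.007,0.108,0.122,1]]]}}

```text
time_s: 5.73
ee_pos: [0.5173, 0.0961, 0.08]
eef_rot: [-3.141, -0.0, 1.629]
force: [0.4, 0.3, -2.7]
grip_width: 0.0115
```

```bash
python3 - <<'E'
from h import *
t=snap("top",4);s=snap("side",4)
crop(s,220,110,150,120,5,"pics/s4.png")
crop(t,205,115,130,120,5,"pics/t4.png")
E
python3 go.py .518 .096 .0435 1.629
```

```text
[0.0006, -0.0002, -0.0001, -0.0005, 0.0005, 0.0745] rows 0.9 t 5.8333 F [ 0.1  0.  -2.6] pos [0.5177 0.0962 0.0808] yaw [ 3.1407e+00 -3.0000e-04  1.6289e+00] w 0.0115
```

View pics/s4.png

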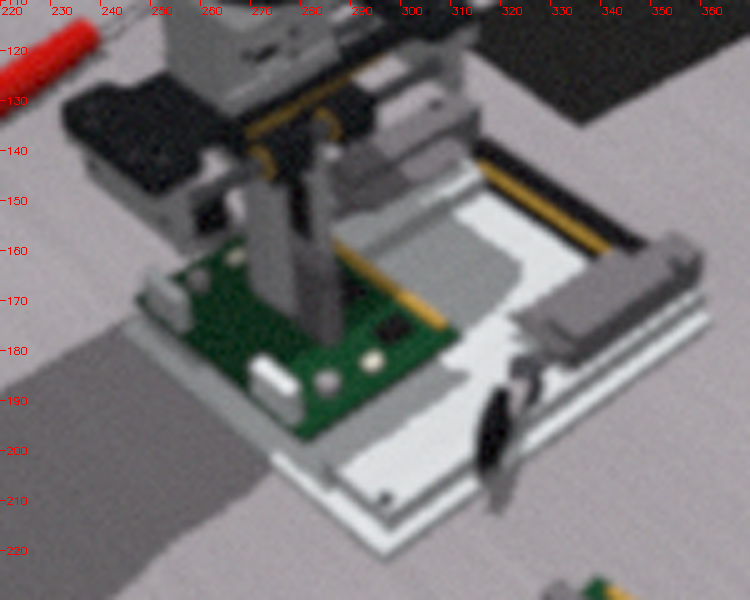

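View pics/t4.png

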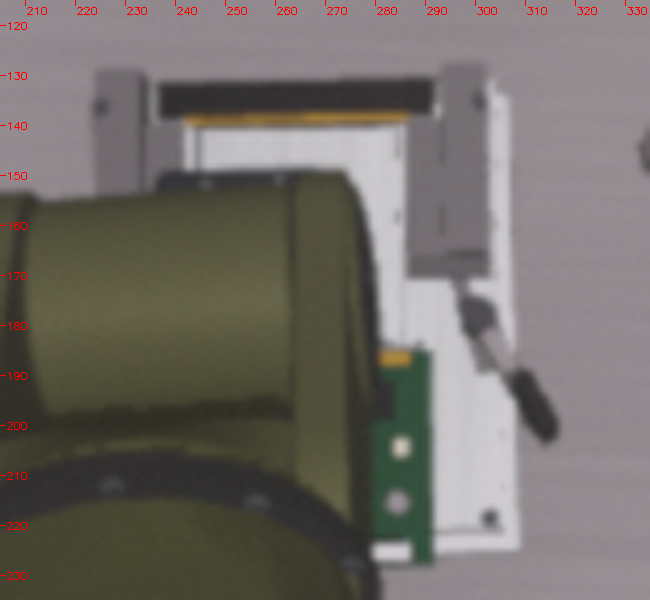

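```bash
python3 - <<'E'
from h import *
from ov import w
t=load("top",4);s=load("side",4)
p=[.5177,.0962,.0582]
for n,q,px in(("FR",(.05,-.065,.0677),(291,184.7)),("RR",(-.05,-.065,.0677),(291.4,227.8))):
    print(n,w(p,q),onz(t,np.array(px)-.5,.0677))
for n,q,px in(("FR",(.05,-.065,.0677),(311.5,176.2)),("RR",(-.05,-.065,.0677),(281.5,198.2)),("RL",(-.05,.065,.0677),(247.3,169.5))):
    print("s",n,w(p,q),onz(s,np.array(px)-.5,.0677))
# frame right features
for c,nm,L in((t,"t",[((.018,-.054,.05),(286.4,169.8)),((-.1,-.05,.025),(285.8,221.2)),((-.1,-.098,.025),(306,221))]),(s,"s",[((-.1,-.05,.025),(285,202)),((-.1,-.098,.025),(298,213))]) ):
    for q,px in L: print(nm,w([.588,.1,.058],q),onz(c,np.array(px)-.5,q[2]))
E
```

```text
FR [np.float64(0.5713962076070568), np.float64(0.03421841169653801), 0.0677] [0.57041355 0.03483464 0.0677    ]
RR [np.float64(0.47156552180664246), np.float64(0.028401696762923243), 0.0677] [0.47058071 0.02972461 0.0677    ]
s FR [np.float64(0.5713962076070568), np.float64(0.03421841169653801), 0.0677] [0.57068888 0.03598325 0.0677    ]
s RR [np.float64(0.47156552180664246), np.float64(0.028401696762923243), 0.0677] [0.47276263 0.02526407 0.0677    ]
s RL [np.float64(0.4640037923929432), np.float64(0.15818158830346196), 0.0677] [0.46562092 0.15470825 0.0677    ]
t [np.float64(0.6090999767737572), np.float64(0.047134217303184615), 0.05] [0.61024769 0.04828355 0.05      ]
t [np.float64(0.49106652719334704), np.float64(0.04428732774635667), 0.025] [0.49045939 0.04591595 0.025     ]
t [np.float64(0.4938489665598687), np.float64(-0.0036319588840975636), 0.025] [ 0.49243772 -0.00216982  0.025     ]
s [np.float64(0.49106652719334704), np.float64(0.04428732774635667), 0.025] [0.49295424 0.04260589 0.025     ]
s [np.float64(0.4938489665598687), np.float64(-0.0036319588840975636), 0.025] [ 0.49539019 -0.00442114  0.025     ]
```

Request:
{"fn": "servo_tool", "kwargs": {"moves": [[[0,0,0,0,0.0005,0.02,1],[0,0,0,0,0.0005,0.04,1],[0,0,0,0,0.0005,0.06,1],[0,0,0,0,0.0005,0.068,1],[0,0,0,0,0.0005,0.0745,1],[0,0,0,0,0.0005,0.0745,1],[0,0,0,0,0.0005,0.0745,1]]]}}

```text
time_s: 6.42
ee_pos: [0.518, 0.0962, 0.0434]
eef_rot: [3.141, -0.0, 1.629]
force: [-0.5, -0.1, -3.7]
grip_width: 0.0119
```

```bash
python3 go.py .518 .096 .0432 1.629;python3 go.py .585 .0998 .0434 1.629;  python3 - <<'E'
from h import *
t=snap("top",5);s=snap("side",5)
crop(s,220,110,150,120,5,"pics/s5.png")
E
```

```text
[0.0005, -0.0002, -0.0001, -0.0005, -0.0001, 0.0004] rows 0.0 t 6.4167 F [-0.5 -0.1 -3.7] pos [0.518  0.0962 0.0434] yaw [ 3.1407e+00 -3.0000e-04  1.6288e+00] w 0.0119
[0.0005, -0.0002, -0.0001, -0.0007, 0.1342, 0.0001] rows 1.6 t 6.4167 F [-0.5 -0.1 -3.7] pos [0.518  0.0962 0.0434] yaw [ 3.1407e+00 -3.0000e-04  1.6288e+00] w 0.0119
```

View pics/s5.png

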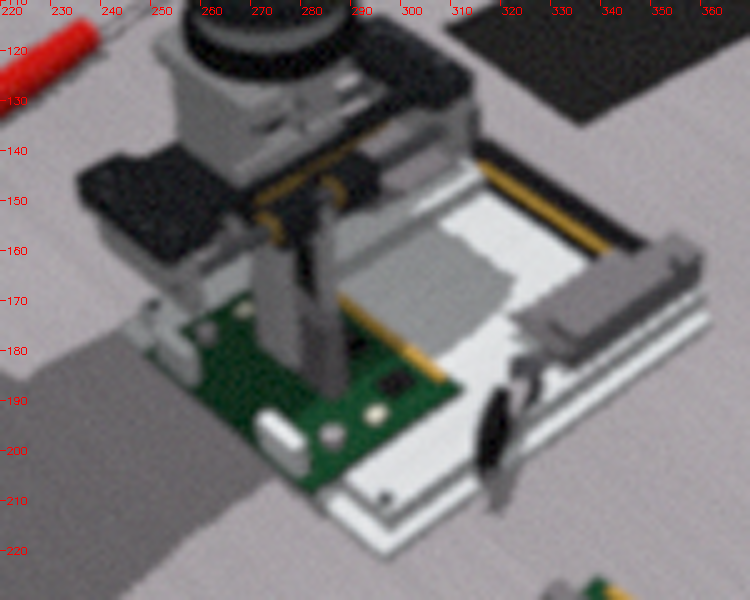

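Request:
{"fn": "servo_tool", "kwargs": {"moves": [[[0,0,0,0,0.015,0.001,1],[0,0,0,0,0.03,0.001,1],[0,0,0,0,0.045,0.001,1],[0,0,0,-0.0005,0.06,0.001,1],[0,0,0,-0.0005,0.075,0.001,1],[0,0,0,-0.0005,0.09,0.001,1],[0,0,0,-0.0005,0.105,0.001,1],[0,0,0,-0.0005,0.105,0.001,1]]]}}

```text
time_s: 7.18
ee_pos: [0.5723, 0.0991, 0.0432]
eef_rot: [3.138, -0.0, 1.629]
force: [3.2, 0.1, 3.0]
grip_width: 0.0117
```

```bash
python3 go.py .600 .1007 .0432 1.629; python3 - <<'E'
from h import *
t=snap("top",6);s=snap("side",6)
crop(s,240,100,130,110,5,"pics/s6.png")
crop(t,205,115,130,120,5,"pics/t6.png")
E
```

```text
[0.002, -0.0003, -0.0002, -0.0, 0.0555, 0.0002] rows 0.7 t 7.1833 F [3.2 0.1 3. ] pos [0.5723 0.0991 0.0432] yaw [ 3.1385e+00 -4.0000e-04  1.6287e+00] w 0.0117
```

View pics/s6.png

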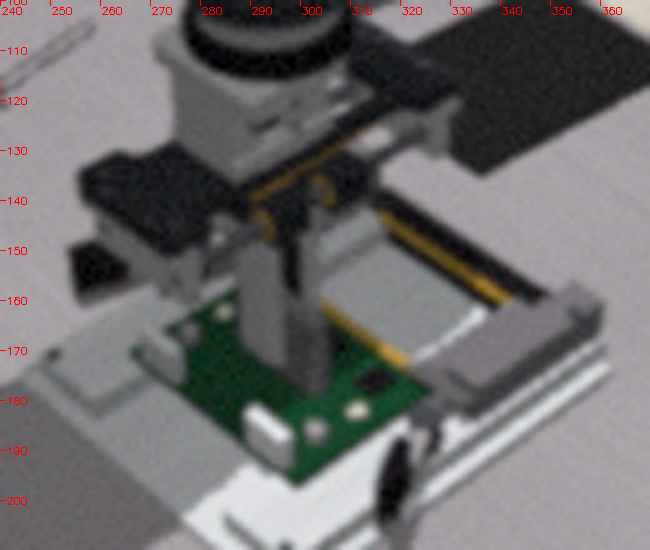

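View pics/t6.png

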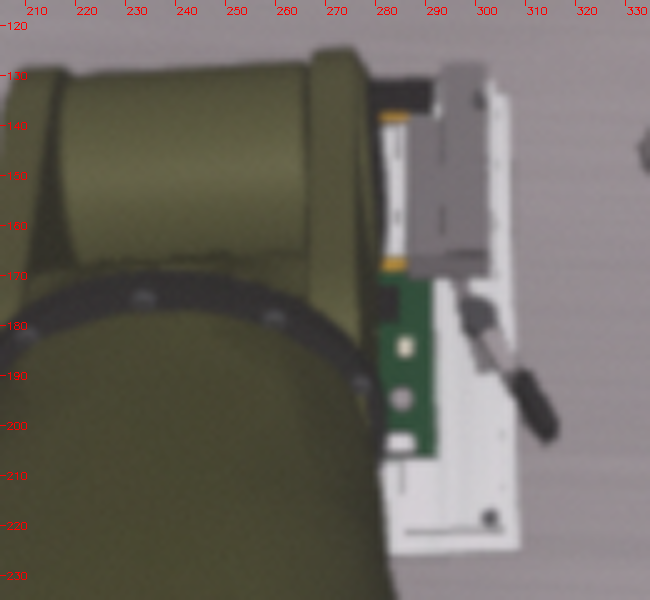

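Request:
{"fn": "servo_tool", "kwargs": {"moves": [[[0.001,0,0,0,0.012,0,1],[0.001,0,0,0,0.024,0,1],[0.001,0,0,0,0.036,0,1],[0.001,0,0,0,0.048,0,1],[0.001,0,0,0,0.056,0,1],[0.001,0,0,0,0.056,0,1]]]}}

```text
time_s: 7.78
ee_pos: [0.6004, 0.1008, 0.0432]
eef_rot: [3.139, -0.0, 1.629]
force: [0.6, 1.4, 0.4]
grip_width: 0.0114
```

```bash
python3 go.py .636 .1028 .0432 1.629
```

```text
[0.0017, -0.0003, -0.0002, -0.0001, 0.0713, 0.0002] rows 0.9 t 7.7833 F [0.6 1.4 0.4] pos [0.6004 0.1008 0.0432] yaw [ 3.1390e+00 -5.0000e-04  1.6287e+00] w 0.0114
```

Forces are low, so I'll go on towards the connector (home x ≈ 0.645).

Request:
{"fn": "servo_tool", "kwargs": {"moves": [[[0.001,0,0,0,0.012,0,1],[0.001,0,0,0,0.024,0,1],[0.001,0,0,0,0.036,0,1],[0.001,0,0,0,0.048,0,1],[0.001,0,0,0,0.06,0,1],[0.001,0,0,0,0.068,0,1],[0.001,0,0,0,0.068,0,1]]]}}

```text
time_s: 8.37
ee_pos: [0.6352, 0.1028, 0.0433]
eef_rot: [3.14, -0.001, 1.629]
force: [1.0, 0.7, -0.8]
grip_width: 0.0115
```

```bash
python3 go.py .645 .1033 .0432 1.629
```

```text
[0.0011, -0.0003, -0.0002, -0.0002, 0.0196, 0.0002] rows 0.2 t 8.3667 F [ 1.   0.7 -0.8] pos [0.6352 0.1028 0.0433] yaw [ 3.1399e+00 -5.0000e-04  1.6287e+00] w 0.0115
```

Request:
{"fn": "servo_tool", "kwargs": {"moves": [[[0,0,0,0,0.003,0,1],[0,0,0,0,0.006,0,1],[0,0,0,0,0.009,0,1],[0,0,0,0,0.012,0,1],[0,0,0,0,0.012,0,1]]]}}

```text
time_s: 8.78
ee_pos: [0.6414, 0.1032, 0.0432]
eef_rot: [3.14, -0.001, 1.629]
force: [0.7, 0.3, -1.7]
grip_width: 0.0116
```

Request:
{"fn": "servo_tool", "kwargs": {"moves": [[[0,0,0,0,0.002,0,1],[0,0,0,0,0.003,0,1],[0,0,0,0,0.004,0,1],[0,0,0,0,0.004,0,1]]]}}

```text
time_s: 9.12
ee_pos: [0.6434, 0.1033, 0.0433]
eef_rot: [3.14, -0.001, 1.629]
force: [-1.3, 0.9, -2.3]
grip_width: 0.012
```

```bash
python3 go.py .645 .1033 .0432 1.629; python3 - <<'E'
from h import *
t=snap("top",7);s=snap("side",7)
crop(s,240,100,130,110,5,"pics/s7.png")
crop(t,205,115,130,120,5,"pics/t7.png")
E
```

```text
[0.0013, -0.0004, -0.0002, -0.0003, 0.0031, 0.0002] rows 0.0 t 9.1167 F [-1.3  0.9 -2.3] pos [0.6434 0.1033 0.0433] yaw [ 3.1396e+00 -7.0000e-04  1.6287e+00] w 0.012
```

View pics/s7.png

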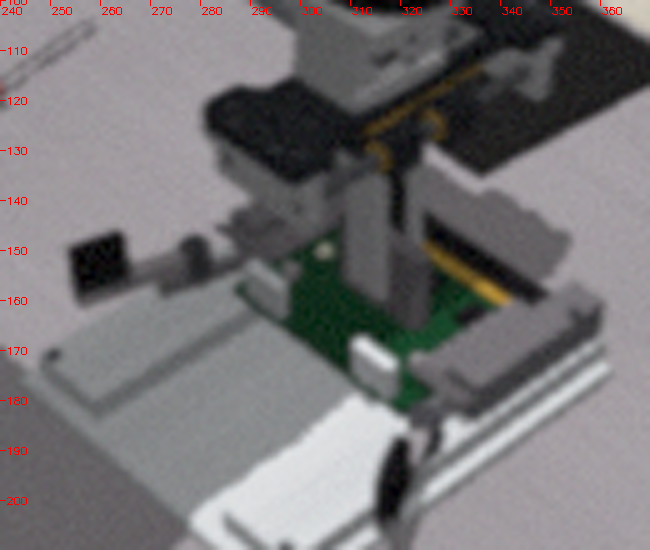

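View pics/t7.png

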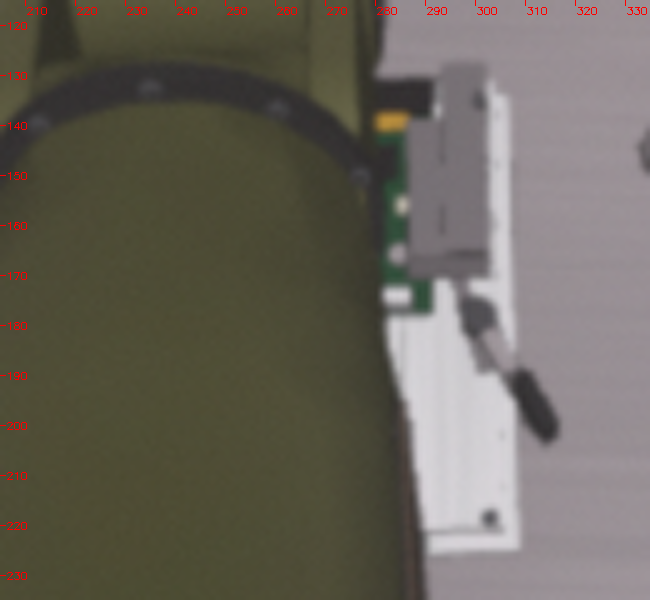

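Request:
{"fn": "servo_tool", "kwargs": {"moves": [[[0,0,0,0,0.002,0,1],[0,0,0,0,0.003,0,1],[0,0,0,0,0.004,0,1],[0,0,0,0,0.004,0,1]]]}}

```text
time_s: 9.55
ee_pos: [0.6453, 0.1034, 0.0432]
eef_rot: [3.14, -0.001, 1.629]
force: [-2.8, 0.2, -1.4]
grip_width: 0.0114
```

Request:
{"fn": "servo_tool", "kwargs": {"moves": [[[0,0,0,0,0.001,0,1],[0,0,0,0,0.002,0,1],[0,0,0,0,0.003,0,1],[0,0,0,0,0.003,0,1]]]}}

```text
time_s: 9.88
ee_pos: [0.6454, 0.1034, 0.0433]
eef_rot: [-3.139, -0.0, 1.629]
force: [-13.6, -1.7, 7.2]
grip_width: 0.0118
```

Request:
{"fn": "servo_tool", "kwargs": {"moves": [[[0,0,0,0,0,-0.0005,1],[0,0,0,0,0,-0.0005,0.8],[0,0,0,0,0,-0.0005,0.6],[0,0,0,0,0,-0.0005,0.6],[0,0,0,0,0,-0.03,0.6],[0,0,0,0,0,-0.08,0.6],[0,0,0,0,0,-0.15,0.6],[0,0,0,0,0,-0.2,0.8],[0,0,0,0,0,-0.2,1]]]}}

```text
time_s: 10.63
ee_pos: [0.6479, 0.1036, 0.1496]
eef_rot: [3.135, -0.001, 1.629]
force: [0.5, 0.5, -0.3]
grip_width: 0.0276
```

```bash
python3 go.py .645 .1033 .0432 1.629; python3 - <<'E'
from h import *
t=snap("top",8);s=snap("side",8)
crop(s,240,100,130,110,5,"pics/s8.png")
crop(t,205,115,130,120,5,"pics/t8.png")
E
```

```text
[0.0044, -0.0006, -0.0001, -0.0005, -0.0073, 0.2128] rows 2.6 t 10.6333 F [ 0.5  0.5 -0.3] pos [0.6479 0.1036 0.1496] yaw [ 3.1347e+00 -9.0000e-04  1.6289e+00] w 0.0276
```

View pics/s8.png

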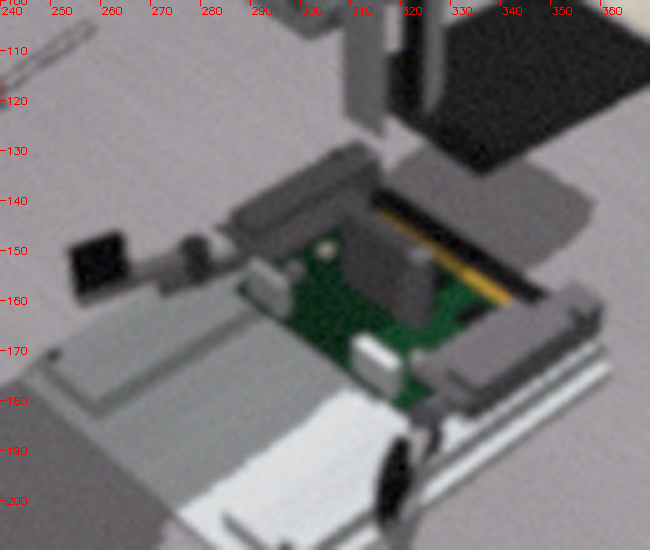

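View pics/t8.png

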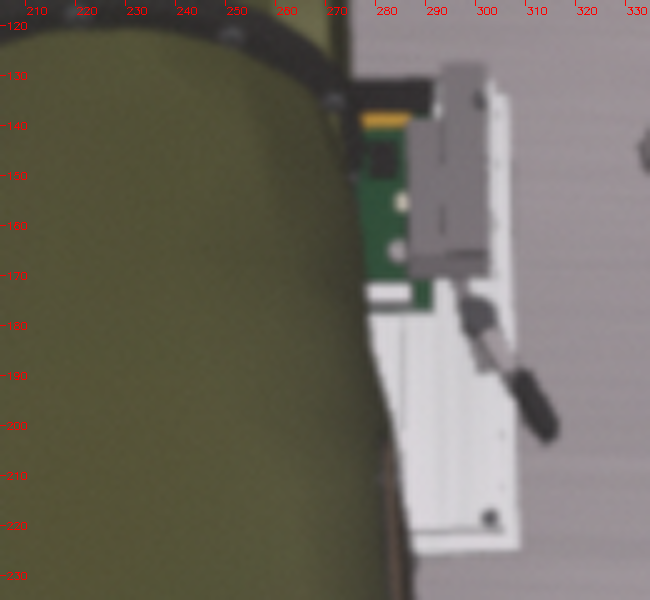

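```bash
cat > lev.py <<'E'
from h import *
from ov import w
F=[.588,.1,.058]
def inv(P):
    c,s=np.cos(F[2]),np.sin(F[2]);d=np.array(P[:2])-F[:2];return np.array([c*d[0]+s*d[1],-s*d[0]+c*d[1]])
def pt(sg,a,r=.055,gap=0.,pen=0.,z=.05):
    h=.0125*abs(np.sin(a))+.008*abs(np.cos(a))+.005+gap-pen
    x=-r*np.cos(a)-h*np.sin(a);y=.088-r*np.sin(a)+h*np.cos(a);return np.array(w(F,(x,sg*y,z)))
if __name__=="__main__":
    t=load("top");s=load("side")
    for n,c,sg,px in(("L t",t,1,(219,200)),("R t",t,-1,(310.5,195.5)),("L s",s,1,(259,154.5)),("R s",s,-1,(318.5,196))):
        for z in (.06,.072):
            q=inv(onz(c,np.array(px)-.5,z));d=q-[0,sg*.088];print(n,z,q.round(4),"r",np.hypot(*d).round(4),"a",np.arctan2(-sg*d[1],-d[0]).round(3))
    for sg in(-1,1):
        for a,g in((-.4,.015),(-.4,0),(0,0),(.4,0),(.8,0),(1.2,0),(1.4,0),(1.57,0)):print(sg,a,pt(sg,a,gap=g).round(4))
E
python3 lev.py
```

```text
L t 0.06 [-0.0517  0.1021] r 0.0536 a -0.265
L t 0.072 [-0.054   0.0992] r 0.0552 a -0.204
R t 0.06 [-0.0464 -0.1085] r 0.0507 a -0.416
R t 0.072 [-0.0487 -0.1084] r 0.0528 a -0.397
L s 0.06 [-0.0592  0.0936] r 0.0595 a -0.095
L s 0.072 [-0.0668  0.0818] r 0.0671 a 0.093
R s 0.06 [-0.0486 -0.1157] r 0.056 a -0.518
R s 0.072 [-0.0564 -0.1235] r 0.0666 a -0.562
-1 -0.4 [ 0.558  -0.0411  0.05  ]
-1 -0.4 [ 0.5514 -0.0276  0.05  ]
-1 0 [ 0.5389 -0.004   0.05  ]
-1 0.4 [0.5355 0.0144 0.05  ]
-1 0.8 [0.5394 0.0349 0.05  ]
-1 1.2 [0.5525 0.054  0.05  ]
-1 1.4 [0.5624 0.0615 0.05  ]
-1 1.57 [0.5724 0.066  0.05  ]
1 -0.4 [0.5419 0.2367 0.05  ]
1 -0.4 [0.5369 0.2225 0.05  ]
1 0 [0.5272 0.1976 0.05  ]
1 0.4 [0.5259 0.179  0.05  ]
1 0.8 [0.5321 0.159  0.05  ]
1 1.2 [0.5474 0.1415 0.05  ]
1 1.4 [0.5581 0.1353 0.05  ]
1 1.57 [0.5686 0.1319 0.05  ]
```

```bash
python3 go.py .56 -.048 .12 1.629
```

```text
[-0.0, -0.0004, -0.0001, -0.2924, -0.1895, 0.0482] rows 4.2 t 10.7333 F [ 0.9  0.5 -0.6] pos [0.6461 0.1035 0.1442] yaw [-3.1415e+00 -6.0000e-04  1.6289e+00] w 0.0197
```

Request:
{"fn": "servo_tool", "kwargs": {"moves": [[[0,0,0,-0.07,-0.045,0.0,1],[0,0,0,-0.14,-0.09,0.01,1],[0,0,0,-0.21,-0.14,0.03,1],[0,0,0,-0.27,-0.18,0.045,1],[0,0,0,-0.292,-0.19,0.05,1],[0,0,0,-0.292,-0.19,0.08,1],[0,0,0,-0.292,-0.19,0.12,1],[0,0,0,-0.292,-0.19,0.16,1],[0,0,0,-0.292,-0.19,0.188,1],[0,0,0,-0.292,-0.19,0.188,1]]]}}

```text
time_s: 11.57
ee_pos: [0.5579, -0.0473, 0.0463]
eef_rot: [-3.136, -0.002, 1.629]
force: [-0.2, 0.5, 0.3]
grip_width: 0.0007
```

```bash
python3 - <<'E'
from h import *
t=snap("top",9);s=snap("side",9)
crop(s,240,100,130,120,5,"pics/s9.png")
crop(t,205,115,130,120,5,"pics/t9.png")
E
for p in ".5514 -.0276" ".5389 -.004" ".5355 .0144" ".5394 .0349" ".5525 .054" ".5624 .0615"; do python3 go.py $p .05 1.629|cut -c1-100;done
```

```text
[-0.001, -0.0006, 0.0, 0.0408, -0.014, -0.0008] rows 0.5 t 11.6667 F [-0.4  0.1 -0.1] pos [ 0.5596 -
[-0.001, -0.0006, 0.0, 0.0893, -0.0362, -0.0007] rows 1.2 t 11.6667 F [-0.4  0.1 -0.1] pos [ 0.5596 
[-0.001, -0.0006, 0.0, 0.1265, -0.0408, -0.0006] rows 1.6 t 11.6667 F [-0.4  0.1 -0.1] pos [ 0.5596 
[-0.001, -0.0006, 0.0, 0.167, -0.0306, -0.0006] rows 2.0 t 11.6667 F [-0.4  0.1 -0.1] pos [ 0.5596 -
[-0.001, -0.0006, 0.0, 0.2036, -0.0023, -0.0006] rows 2.4 t 11.6667 F [-0.4  0.1 -0.1] pos [ 0.5596 
[-0.001, -0.0006, 0.0, 0.2174, 0.0184, -0.0006] rows 2.6 t 11.6667 F [-0.4  0.1 -0.1] pos [ 0.5596 -
```

View pics/s9.png

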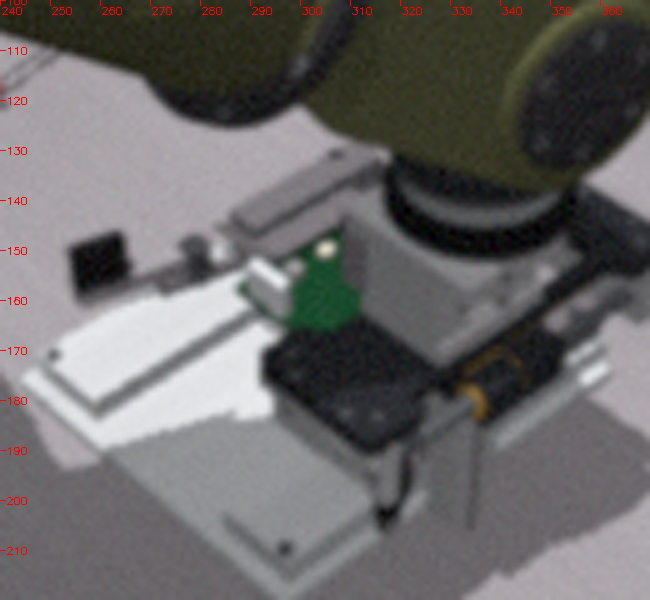

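View pics/t9.png

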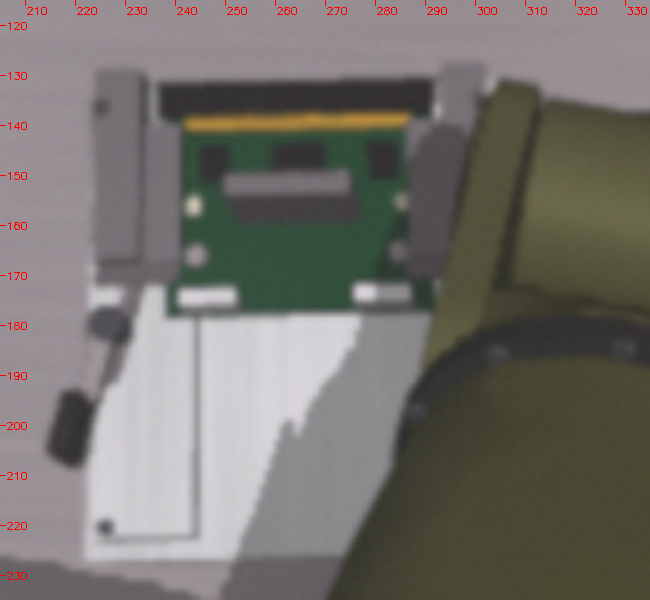

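Request:
{"fn": "servo_tool", "kwargs": {"moves": [[[0,0,0,0.02,-0.007,0,1],[0,0,0,0.041,-0.014,0,1],[0,0,0,0.066,-0.026,0,1],[0,0,0,0.09,-0.036,0,1],[0,0,0,0.108,-0.04,0,1],[0,0,0,0.126,-0.041,0,1],[0,0,0,0.147,-0.037,0,1],[0,0,0,0.167,-0.031,0,1],[0,0,0,0.186,-0.019,0,1],[0,0,0,0.195,-0.011,0,1],[0,0,0,0.2,-0.006,0,1],[0,0,0,0.2,-0.006,0,1]]]}}

```text
time_s: 12.67
ee_pos: [0.5512, 0.0527, 0.0495]
eef_rot: [-3.14, -0.001, 1.63]
force: [-0.1, -0.2, 0.4]
grip_width: 0.0004
```

```bash
python3 - <<'E'
from h import *
t=snap("top",10);s=snap("side",10)
crop(s,240,100,130,120,5,"pics/s10.png")
crop(t,205,115,130,120,5,"pics/t10.png")
E
for p in ".5525 .054" ".5575 .0580" ".5624 .0615" ".5724 .066"; do python3 go.py $p .05 1.629|cut -c1-160;done
```

```text
[-0.0011, -0.0007, -0.0, 0.0037, 0.0037, -0.001] rows 0.1 t 12.7667 F [-0.7 -0.1  0.7] pos [0.5508 0.052  0.0495] yaw [-3.1398e+00 -1.1000e-03  1.6289e+00] w 0.
[-0.0011, -0.0007, -0.0, 0.0111, 0.0141, -0.001] rows 0.2 t 12.7667 F [-0.7 -0.1  0.7] pos [0.5508 0.052  0.0495] yaw [-3.1398e+00 -1.1000e-03  1.6289e+00] w 0.
[-0.0011, -0.0007, -0.0, 0.0175, 0.0243, -0.001] rows 0.4 t 12.7667 F [-0.7 -0.1  0.7] pos [0.5508 0.052  0.0495] yaw [-3.1398e+00 -1.1000e-03  1.6289e+00] w 0.
[-0.0011, -0.0007, -0.0, 0.0254, 0.0448, -0.001] rows 0.6 t 12.7667 F [-0.7 -0.1  0.7] pos [0.5508 0.052  0.0495] yaw [-3.1398e+00 -1.1000e-03  1.6289e+00] w 0.
```

View pics/s10.png

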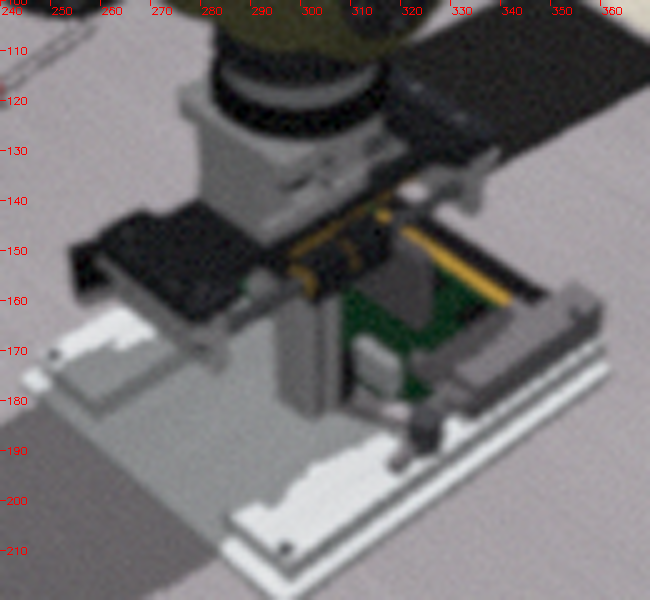

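View pics/t10.png

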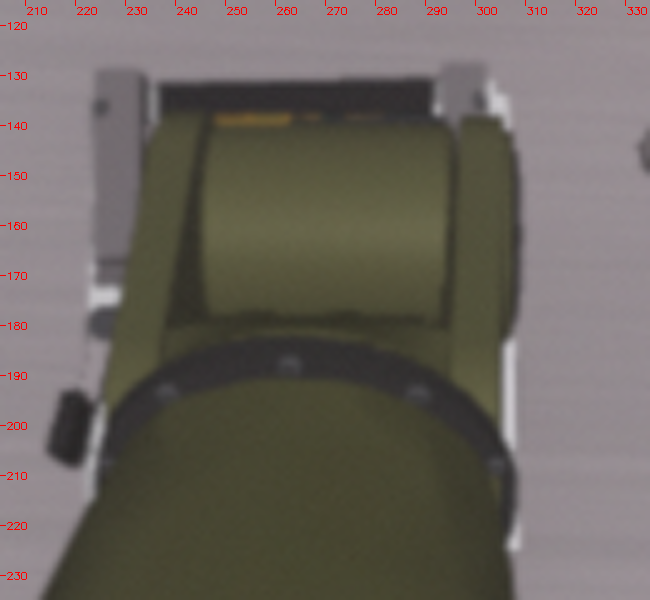

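Request:
{"fn": "servo_tool", "kwargs": {"moves": [[[0,0,0,0.004,0.004,0,1],[0,0,0,0.008,0.009,0,1],[0,0,0,0.011,0.014,0,1],[0,0,0,0.014,0.019,0,1],[0,0,0,0.017,0.024,0,1],[0,0,0,0.017,0.024,0,1]]]}}

```text
time_s: 13.27
ee_pos: [0.5627, 0.0615, 0.0495]
eef_rot: [-3.14, -0.001, 1.629]
force: [0.7, -0.1, -0.3]
grip_width: 0.0006
```

```bash
for p in ".5624 .0615" ".5724 .066"; do python3 go.py $p .05 1.629|cut -c1-160;done
```

```text
[-0.001, -0.0007, 0.0001, -0.0, -0.0006, -0.001] rows 0.0 t 13.2667 F [ 0.7 -0.1 -0.3] pos [0.5627 0.0615 0.0495] yaw [-3.1400e+00 -1.2000e-03  1.6291e+00] w 0.
[-0.001, -0.0007, 0.0001, 0.0078, 0.0199, -0.0011] rows 0.3 t 13.2667 F [ 0.7 -0.1 -0.3] pos [0.5627 0.0615 0.0495] yaw [-3.1400e+00 -1.2000e-03  1.6291e+00] w
```

Request:
{"fn": "servo_tool", "kwargs": {"moves": [[[0,0,0,0.002,0.004,0,1],[0,0,0,0.004,0.008,0,1],[0,0,0,0.005,0.012,0,1],[0,0,0,0.006,0.015,0,1],[0,0,0,0.006,0.015,0,1]]]}}

```text
time_s: 13.68
ee_pos: [0.5703, 0.0651, 0.0495]
eef_rot: [-3.14, -0.001, 1.629]
force: [-0.0, 0.2, -0.2]
grip_width: 0.0005
```

Request:
{"fn": "servo_tool", "kwargs": {"moves": [[[0,0,0,0,0.002,0,1],[0,0,0,0,0.004,0,1],[0,0,0,0,0.006,0,1],[0,0,0,0,0.006,0,1]]]}}

```text
time_s: 14.02
ee_pos: [0.5731, 0.0654, 0.0494]
eef_rot: [-3.14, -0.001, 1.629]
force: [-2.8, 1.6, 1.3]
grip_width: 0.0004
```

Request:
{"fn": "servo_tool", "kwargs": {"moves": [[[0,0,0,0,0.002,0,1],[0,0,0,0,0.004,0,1],[0,0,0,0,0.004,0,1]]]}}

```text
time_s: 14.27
ee_pos: [0.5734, 0.0655, 0.0493]
eef_rot: [-3.135, -0.001, 1.629]
force: [-16.2, -0.3, 8.7]
grip_width: 0.0005
```

```bash
python3 - <<'E'
from h import *
t=snap("top",11);s=snap("side",11)
crop(s,240,100,130,120,5,"pics/s11.png")
E
```

```text
(no output)
```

View pics/s11.png

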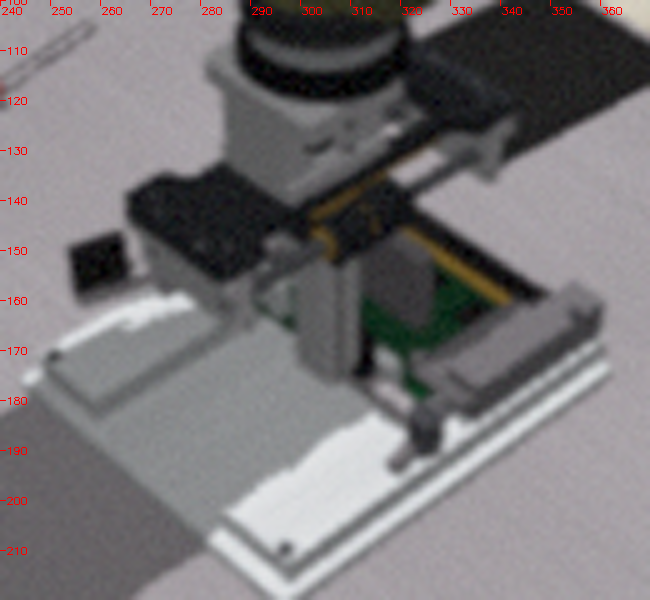

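Request:
{"fn": "servo_tool", "kwargs": {"moves": [[[0,0,0,0,-0.02,0,1],[0,0,0,0,-0.06,0,1],[0,0,0,0,-0.07,-0.05,1],[0,0,0,0,-0.07,-0.11,1],[0,0,0,0.05,-0.07,-0.15,1],[0,0,0,0.12,-0.07,-0.15,1],[0,0,0,0.19,-0.08,-0.15,1],[0,0,0,0.26,-0.08,-0.15,1],[0,0,0,0.33,-0.08,-0.15,1],[0,0,0,0.36,-0.08,-0.15,1],[0,0,0,0.36,-0.08,-0.15,1]]]}}

```text
time_s: 15.28
ee_pos: [0.5231, 0.2453, 0.1248]
eef_rot: [-3.136, -0.002, 1.632]
force: [0.1, 0.4, 0.5]
grip_width: 0.0005
```

```bash
python3 - <<'E'
from h import *
t=snap("top",12);s=snap("side",12)
crop(s,240,100,130,120,5,"pics/s12.png")
crop(t,205,115,130,120,5,"pics/t12.png")
E
python3 go.py .543 .243 .05 1.629

```

```text
[-0.0041, -0.0008, 0.0006, -0.0011, 0.04, 0.1491] rows 1.9 t 15.3833 F [0.9 0.2 0.8] pos [0.5235 0.2423 0.1247] yaw [-3.1351e+00 -1.2000e-03  1.6300e+00] w 0.0004
```

View pics/s12.png

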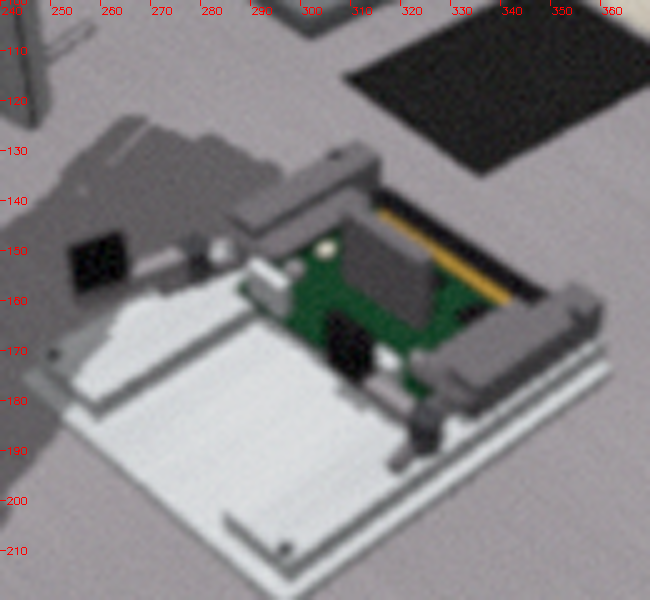

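View pics/t12.png

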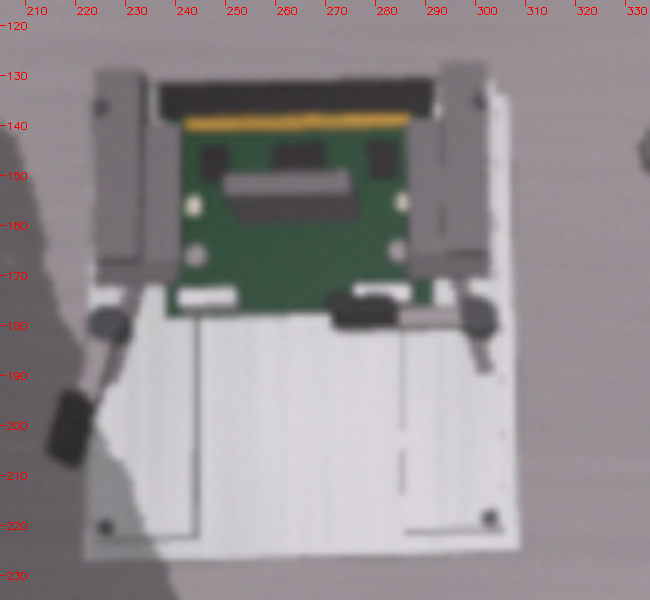

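Request:
{"fn": "servo_tool", "kwargs": {"moves": [[[-0.004,-0.001,0,0.004,0.02,0.02,1],[-0.004,-0.001,0,0.004,0.04,0.06,1],[-0.004,-0.001,0,0.004,0.04,0.11,1],[-0.004,-0.001,0,0.004,0.04,0.15,1],[-0.004,-0.001,0,0.004,0.04,0.15,1]]]}}

```text
time_s: 15.8
ee_pos: [0.5414, 0.2429, 0.0456]
eef_rot: [-3.136, 0.002, 1.628]
force: [0.5, -0.6, -0.1]
grip_width: 0.0004
```

```bash
for p in ".5369 .2225" ".5272 .1976" ".5259 .179" ".5321 .159" ".5474 .1415" ".5581 .1353"; do python3 go.py $p .05 1.629|cut -c1-100;done
```

```text
[-0.0039, 0.0016, -0.0006, -0.0403, -0.0115, -0.0086] rows 0.5 t 15.8 F [ 0.5 -0.6 -0.1] pos [0.5414
[-0.0039, 0.0016, -0.0006, -0.0889, -0.0337, -0.0083] rows 1.1 t 15.8 F [ 0.5 -0.6 -0.1] pos [0.5414
[-0.0039, 0.0016, -0.0006, -0.1259, -0.0384, -0.0082] rows 1.6 t 15.8 F [ 0.5 -0.6 -0.1] pos [0.5414
[-0.0039, 0.0016, -0.0006, -0.1666, -0.0283, -0.0082] rows 2.0 t 15.8 F [ 0.5 -0.6 -0.1] pos [0.5414
[-0.0039, 0.0016, -0.0006, -0.2033, 0.0002, -0.0083] rows 2.4 t 15.8 F [ 0.5 -0.6 -0.1] pos [0.5414 
[-0.0039, 0.0016, -0.0006, -0.2169, 0.0209, -0.0084] rows 2.6 t 15.8 F [ 0.5 -0.6 -0.1] pos [0.5414
```

Request:
{"fn": "servo_tool", "kwargs": {"moves": [[[-0.004,0.0015,0,-0.02,-0.006,-0.008,1],[-0.004,0.0015,0,-0.04,-0.0115,-0.008,1],[-0.004,0.0015,0,-0.065,-0.023,-0.008,1],[-0.004,0.0015,0,-0.089,-0.034,-0.008,1],[-0.004,0.0015,0,-0.107,-0.038,-0.008,1],[-0.004,0.0015,0,-0.126,-0.038,-0.008,1],[-0.004,0.0015,0,-0.147,-0.035,-0.008,1],[-0.004,0.0015,0,-0.167,-0.028,-0.008,1],[-0.004,0.0015,0,-0.186,-0.016,-0.008,1],[-0.004,0.0015,0,-0.195,-0.008,-0.008,1],[-0.004,0.0015,0,-0.203,0,-0.008,1],[-0.004,0.0015,0,-0.203,0,-0.008,1]]]}}

```text
time_s: 16.8
ee_pos: [0.5481, 0.1408, 0.0497]
eef_rot: [3.141, 0.0, 1.627]
force: [-0.6, 0.7, 0.0]
grip_width: 0.0003
```

```bash
for p in ".5474 .1415" ".5527 .138" ".5581 .1353" ".5686 .1319"; do python3 go.py $p .05 1.629|cut -c1-160;done
```

```text
[0.0001, 0.0002, -0.0012, 0.0014, -0.0013, -0.0006] rows 0.0 t 16.8 F [-0.6  0.7  0. ] pos [0.5481 0.1408 0.0497] yaw [3.1415e+00 3.0000e-04 1.6272e+00] w 0.000
[0.0001, 0.0002, -0.0012, -0.0062, 0.0089, -0.0006] rows 0.1 t 16.8 F [-0.6  0.7  0. ] pos [0.5481 0.1408 0.0497] yaw [3.1415e+00 3.0000e-04 1.6272e+00] w 0.000
[0.0001, 0.0002, -0.0012, -0.0122, 0.0194, -0.0006] rows 0.3 t 16.8 F [-0.6  0.7  0. ] pos [0.5481 0.1408 0.0497] yaw [3.1415e+00 3.0000e-04 1.6272e+00] w 0.000
[0.0001, 0.0002, -0.0012, -0.0202, 0.04, -0.0006] rows 0.5 t 16.8 F [-0.6  0.7  0. ] pos [0.5481 0.1408 0.0497] yaw [3.1415e+00 3.0000e-04 1.6272e+00] w 0.0003
```

Request:
{"fn": "servo_tool", "kwargs": {"moves": [[[0,0,0,-0.003,0.004,0,1],[0,0,0,-0.006,0.009,0,1],[0,0,0,-0.009,0.014,0,1],[0,0,0,-0.012,0.019,0,1],[0,0,0,-0.014,0.024,0,1],[0,0,0,-0.016,0.029,0,1],[0,0,0,-0.018,0.033,0,1],[0,0,0,-0.019,0.036,0,1],[0,0,0,-0.019,0.036,0,1]]]}}

```text
time_s: 17.55
ee_pos: [0.5669, 0.1323, 0.0497]
eef_rot: [3.141, 0.0, 1.627]
force: [-0.3, -0.3, -0.9]
grip_width: 0.0007
```

Request:
{"fn": "servo_tool", "kwargs": {"moves": [[[0,0,0,0,0.002,0,1],[0,0,0,0,0.004,0,1],[0,0,0,0,0.006,0,1],[0,0,0,0,0.006,0,1]]]}}

```text
time_s: 17.88
ee_pos: [0.5693, 0.1323, 0.0497]
eef_rot: [-3.14, 0.001, 1.627]
force: [-5.6, -1.6, 3.0]
grip_width: 0.0008
```

Request:
{"fn": "servo_tool", "kwargs": {"moves": [[[0,0,0,0,0.002,0,1],[0,0,0,0,0.004,0,1],[0,0,0,0,0.004,0,1]]]}}

```text
time_s: 18.13
ee_pos: [0.5695, 0.1322, 0.0496]
eef_rot: [-3.135, 0.001, 1.627]
force: [-15.9, -2.1, 9.8]
grip_width: 0.0003
```

Request:
{"fn": "servo_tool", "kwargs": {"moves": [[[0,0,0,0,-0.02,0,1],[0,0,0,0,-0.06,0,1],[0,0,0,0,-0.07,-0.05,1],[0,0,0,0.02,-0.07,-0.1,1],[0,0,0,0.08,-0.1,-0.15,1],[0,0,0,0.15,-0.12,-0.15,1],[0,0,0,0.22,-0.12,-0.15,1],[0,0,0,0.29,-0.12,-0.15,1],[0,0,0,0.34,-0.12,-0.15,1],[0,0,0,0.38,-0.12,-0.15,1],[0,0,0,0.38,-0.12,-0.15,1]]]}}

```text
time_s: 19.05
ee_pos: [0.4987, 0.3217, 0.1246]
eef_rot: [-3.135, 0.001, 1.63]
force: [-0.9, 0.5, -0.3]
grip_width: 0.0004
```

```bash
python3 - <<'E'
from h import *
from ov import ov
t=snap("top",13);s=snap("side",13)
crop(s,240,100,130,120,5,"pics/s13.png")
crop(t,205,115,130,120,5,"pics/t13.png")
ov(t,[.588,.1,.058],205,115,130,120,5,"pics/ot13.png",[1.57,1.57])
E
```

```text
(no output)
```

View pics/s13.png

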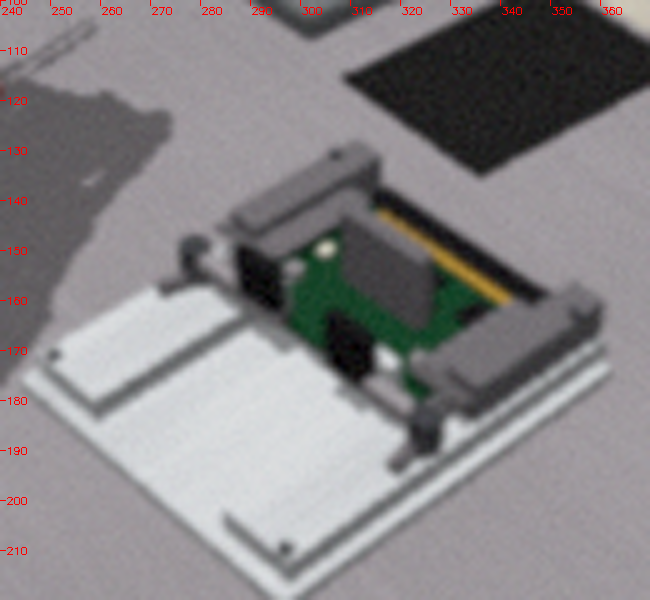

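View pics/t13.png

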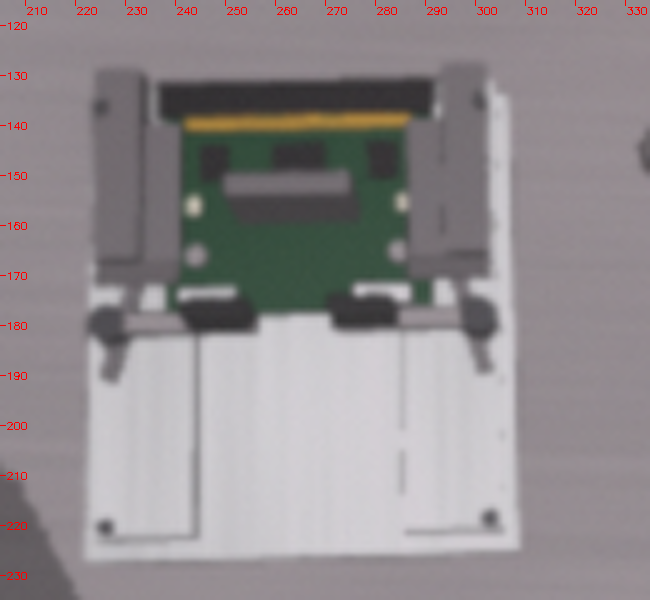

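View pics/ot13.png

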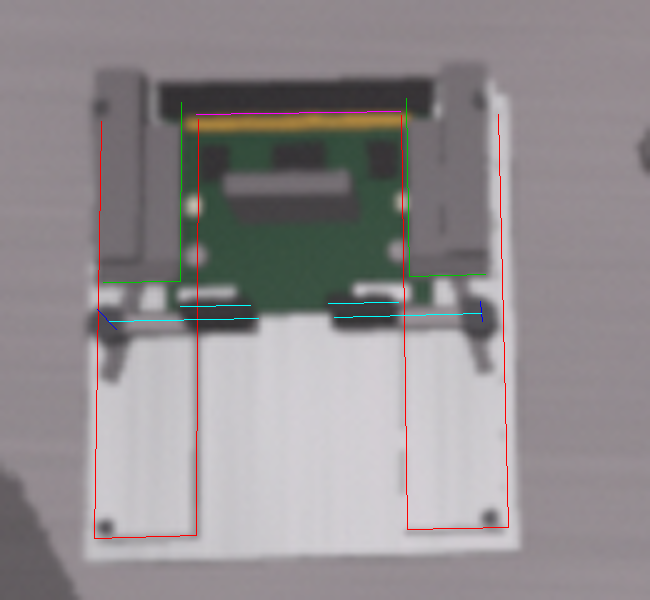

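Both levers look closed. I'll press each once more, harder, to confirm they're on the end stop and not stalled on the connector.

```bash
python3 go.py .54 .1306 .12 1.629; python3 go.py .54 .1306 .05 1.629;python3 go.py .568 .1322 .05 1.629
```

```text
[-0.0042, 0.001, -0.0003, -0.3803, 0.0598, 0.0093] rows 4.6 t 19.15 F [ 0.1 -0.6 -0.4] pos [0.4992 0.3187 0.1245] yaw [-3.1350e+00  1.5000e-03  1.6285e+00] w 0.0005
[-0.0042, 0.001, -0.0003, -0.3801, 0.0607, 0.1493] rows 5.0 t 19.15 F [ 0.1 -0.6 -0.4] pos [0.4992 0.3187 0.1245] yaw [-3.1350e+00  1.5000e-03  1.6285e+00] w 0.0005
[-0.0042, 0.001, -0.0003, -0.3801, 0.1168, 0.1489] rows 5.1 t 19.15 F [ 0.1 -0.6 -0.4] pos [0.4992 0.3187 0.1245] yaw [-3.1350e+00  1.5000e-03  1.6285e+00] w 0.0005
```

Request:
{"fn": "servo_tool", "kwargs": {"moves": [[[-0.004,0.001,0,-0.08,0.02,0.009,1],[-0.004,0.001,0,-0.16,0.04,0.009,1],[-0.004,0.001,0,-0.24,0.05,0.009,1],[-0.004,0.001,0,-0.32,0.06,0.009,1],[-0.004,0.001,0,-0.38,0.06,0.02,1],[-0.004,0.001,0,-0.38,0.06,0.06,1],[-0.004,0.001,0,-0.38,0.06,0.11,1],[-0.004,0.001,0,-0.38,0.06,0.149,1],[-0.004,0.001,0,-0.38,0.08,0.149,1],[-0.004,0.001,0,-0.38,0.1,0.149,1],[-0.004,0.001,0,-0.38,0.112,0.149,1],[-0.004,0.001,0,-0.38,0.117,0.149,1]]]}}

```text
time_s: 20.15
ee_pos: [0.5687, 0.1313, 0.0501]
eef_rot: [3.141, -0.0, 1.627]
force: [-0.8, 0.7, 0.6]
grip_width: 0.0005
```

```bash
python3 go.py .573 .1325 .05 1.629
```

```text
[0.0001, -0.0, -0.0011, 0.002, 0.0087, 0.0002] rows 0.1 t 20.15 F [-0.8  0.7  0.6] pos [0.5687 0.1313 0.0501] yaw [ 3.1414 -0.      1.6273] w 0.0005
```

Request:
{"fn": "servo_tool", "kwargs": {"moves": [[[0,0,0,0,0.003,0,1],[0,0,0,0,0.005,0,1],[0,0,0,0,0.007,0,1],[0,0,0,0,0.0085,0,1],[0,0,0,0,0.0085,0,1]]]}}

```text
time_s: 20.57
ee_pos: [0.5698, 0.1312, 0.0499]
eef_rot: [-3.134, 0.0, 1.627]
force: [-22.2, -1.9, 12.8]
grip_width: 0.0002
```

Request:
{"fn": "servo_tool", "kwargs": {"moves": [[[0,0,0,0,-0.02,0,1],[0,0,0,0,-0.06,0,1],[0,0,0,0,-0.07,-0.05,1],[0,0,0,-0.03,-0.07,-0.08,1],[0,0,0,-0.08,-0.06,-0.08,1],[0,0,0,-0.128,-0.06,-0.06,1],[0,0,0,-0.128,-0.06,-0.02,1],[0,0,0,-0.128,-0.06,0,1],[0,0,0,-0.128,-0.04,0,1],[0,0,0,-0.128,-0.02,0,1],[0,0,0,-0.128,-0.006,0,1],[0,0,0,-0.128,-0.002,0,1]]]}}

```text
time_s: 21.57
ee_pos: [0.5729, 0.0675, 0.05]
eef_rot: [-3.134, 0.0, 1.628]
force: [-4.6, 0.2, 1.8]
grip_width: 0.0004
```

```bash
python3 go.py .577 .066 .05 1.629
```

```text
[-0.0046, 0.0002, -0.0007, -0.0035, 0.008, -0.0] rows 0.1 t 21.5667 F [-4.6  0.2  1.8] pos [0.5729 0.0675 0.05  ] yaw [-3.1343e+00  3.0000e-04  1.6278e+00] w 0.0004
```

Request:
{"fn": "servo_tool", "kwargs": {"moves": [[[0,0,0,0,0.002,0,1],[0,0,0,0,0.004,0,1],[0,0,0,0,0.006,0,1],[0,0,0,0,0.006,0,1]]]}}

```text
time_s: 21.9
ee_pos: [0.5732, 0.0677, 0.0499]
eef_rot: [-3.128, 0.001, 1.628]
force: [-18.5, -1.8, 11.9]
grip_width: 0.0005
```

Neither lever moves any further under about 20 N. I'll retract clear and take a last look.

Request:
{"fn": "servo_tool", "kwargs": {"moves": [[[0,0,0,0,-0.02,0,1],[0,0,0,0,-0.06,0,1],[0,0,0,0,-0.1,-0.05,1],[0,0,0,0.03,-0.14,-0.12,1],[0,0,0,0.1,-0.16,-0.2,1],[0,0,0,0.18,-0.16,-0.2,1],[0,0,0,0.26,-0.16,-0.2,1],[0,0,0,0.34,-0.16,-0.2,1],[0,0,0,0.42,-0.16,-0.2,1],[0,0,0,0.48,-0.16,-0.2,1],[0,0,0,0.5,-0.16,-0.2,1],[0,0,0,0.5,-0.16,-0.2,1]]]}}

```text
time_s: 22.9
ee_pos: [0.4794, 0.3149, 0.1505]
eef_rot: [-3.127, 0.001, 1.631]
force: [0.6, -0.4, 0.3]
grip_width: 0.0004
```

```bash
python3 - <<'E'
from h import *
t=snap("top",14);s=snap("side",14)
a=t["color"][115:235,205:335,::-1];b=s["color"][100:220,240:370,::-1]
cv2.imwrite("pics/fin.png",cv2.resize(np.hstack([a,b]),(780,360),interpolation=cv2.INTER_CUBIC))
# board pose: corner/rear edge and grip top fit
F=[.588,.1,.058]
from ov import w
for n,c,L in(("t",t,[((.051,.03,.08),),((.051,-.03,.08),),((.007,.0,.03),)]),("s",s,[((.051,.03,.08),),((.051,-.03,.08),)])):
    print(n,[proj(c,w(F,q[0]))[0].round(1).tolist() for q in L])
E
```

```text
t [[248.8, 153.3], [275.0, 152.8], [264.5, 176.8]]
s [[306.6, 140.7], [322.8, 151.7]]
```

View pics/fin.png

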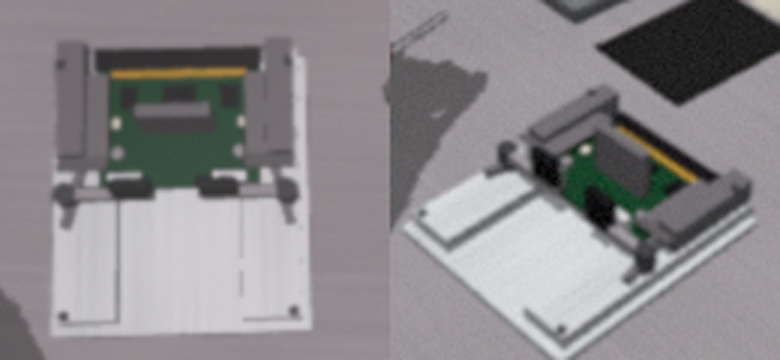

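```bash
python3 -c "
from station import *
print(hand_in(), get_obs()['time_s'])"
```

```text
the job is handed in; nothing more can be done
the job is handed in; nothing more can be done
```

The wide board is in the frame and the job is handed in at about 23 s of the 58 s allowed. I gripped it by its handle, laid it flat at the mouth with the brass strip facing the connector, and slid it in along the guides. It stopped at a wrist force of about 14 N, within about 1 mm of the expected home position. I let go, then swung the right lever in behind its lug, then the left.

**Checks that agreed:**
- I pressed each closed lever a second time, to 18–22 N, and neither moved more than 0.3 mm. Both were standing at the angle expected for fully closed.
- The last pictures show the board square against the connector, both levers across behind the lugs, and the arm clear of everything.

**Small disagreement:** the last picture put the board and the connector edge about 1 px (around 2 mm) off my fitted frame position. Both are off by the same amount in the same direction, which points to error in my frame fit or the camera calibration rather than a gap. At that resolution the pictures alone can't rule out a gap of about 1 mm at the connector. The case for fully home therefore rests mainly on both levers being firm at their stops.

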